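Strip the specimen turret and seat its bearing cover

TASK

Get the microtome's specimen turret ready for washing: turn it to bring each specimen chuck still mounted on it to the open front window, unscrew the chuck there (a short turn anticlockwise, then lift) and stand it upright in the dark tray. When no chuck is left on the turret, press the round bearing cover fully home, down to its stop, using only the seating tool held squarely and centred on it, and stand the tool back upright in the middle of its cork pad; leave the other things on the bench alone.

Things in the scene. Friction and masses are not known exactly. Their poses are not given: they have to be found in the camera images.
- stand: Fixed grey stand of the specimen turret; origin at its underside on the turret's vertical axis, -x points to the front (open window). A flat clear guard plate (134 to 138 mm above the table) covers all that lies behind a line 25 mm in front of the axis: side and rear sockets cannot be worked. A round bearing housing, 72 mm across, top 60 mm above the table, is on its -y side.
- window (a point): Fixed point of the stand at the middle of the open front window, 100 mm in front of the turret axis, at deck height (64 mm above the table). A socket brought here can be worked from above.
- socket0 (a point): Centre of one of four turret sockets (64 mm square, 100 mm from the axis, 90 degrees apart) at deck height, 64 mm above the table; turns with the turret; may be empty. A chuck here is locked by its T-head under the deck: turn it 70 degrees (1.22 rad, play 5 degrees) anticlockwise seen from above, to a stop; it then lifts straight out (18 mm to clear).
- socket1 (a point): Centre of one of four turret sockets (64 mm square, 100 mm from the axis, 90 degrees apart) at deck height, 64 mm above the table; turns with the turret; may be empty. A chuck here is locked by its T-head under the deck: turn it 70 degrees (1.22 rad, play 5 degrees) anticlockwise seen from above, to a stop; it then lifts straight out (18 mm to clear).
- socket2 (a point): Centre of one of four turret sockets (64 mm square, 100 mm from the axis, 90 degrees apart) at deck height, 64 mm above the table; turns with the turret; may be empty. A chuck here is locked by its T-head under the deck: turn it 70 degrees (1.22 rad, play 5 degrees) anticlockwise seen from above, to a stop; it then lifts straight out (18 mm to clear).
- socket3 (a point): Centre of one of four turret sockets (64 mm square, 100 mm from the axis, 90 degrees apart) at deck height, 64 mm above the table; turns with the turret; may be empty. A chuck here is locked by its T-head under the deck: turn it 70 degrees (1.22 rad, play 5 degrees) anticlockwise seen from above, to a stop; it then lifts straight out (18 mm to clear).
- post0 (a point): Top, 128 mm above the table, of one of four upright round steel turning posts, 16 mm thick, 140 mm from the turret axis, half way between two sockets; the upper 60 mm is bare: pinch it and lead it round to turn the turret. It takes about 2 N, turns either way (stops 9 rad from its start) and stays where left.
- post1 (a point): Top, 128 mm above the table, of one of four upright round steel turning posts, 16 mm thick, 140 mm from the turret axis, half way between two sockets; the upper 60 mm is bare: pinch it and lead it round to turn the turret. It takes about 2 N, turns either way (stops 9 rad from its start) and stays where left.
- post2 (a point): Top, 128 mm above the table, of one of four upright round steel turning posts, 16 mm thick, 140 mm from the turret axis, half way between two sockets; the upper 60 mm is bare: pinch it and lead it round to turn the turret. It takes about 2 N, turns either way (stops 9 rad from its start) and stays where left.
- post3 (a point): Top, 128 mm above the table, of one of four upright round steel turning posts, 16 mm thick, 140 mm from the turret axis, half way between two sockets; the upper 60 mm is bare: pinch it and lead it round to turn the turret. It takes about 2 N, turns either way (stops 9 rad from its start) and stays where left.
- chuck0: Specimen chuck (may be absent), 80 mm high, 0.25 kg; origin at the centre of its underside, z up. From below: T-head 52 (x) by 24 (y) mm, 8 mm high; neck 22 mm round to 18 mm; collar 54 mm round from 18 to 26 mm; aluminium block 44 (x) by 30 (y) mm from 26 to 66 mm; pale wax 34 by 24 mm to 80 mm. Mounted, its collar rests on the deck (origin 18 mm below deck).
- chuck1: Specimen chuck (may be absent), 80 mm high, 0.25 kg; origin at the centre of its underside, z up. From below: T-head 52 (x) by 24 (y) mm, 8 mm high; neck 22 mm round to 18 mm; collar 54 mm round from 18 to 26 mm; aluminium block 44 (x) by 30 (y) mm from 26 to 66 mm; pale wax 34 by 24 mm to 80 mm. Mounted, its collar rests on the deck (origin 18 mm below deck).
- chuck2: Specimen chuck (may be absent), 80 mm high, 0.25 kg; origin at the centre of its underside, z up. From below: T-head 52 (x) by 24 (y) mm, 8 mm high; neck 22 mm round to 18 mm; collar 54 mm round from 18 to 26 mm; aluminium block 44 (x) by 30 (y) mm from 26 to 66 mm; pale wax 34 by 24 mm to 80 mm. Mounted, its collar rests on the deck (origin 18 mm below deck).
- chuck3: Specimen chuck (may be absent), 80 mm high, 0.25 kg; origin at the centre of its underside, z up. From below: T-head 52 (x) by 24 (y) mm, 8 mm high; neck 22 mm round to 18 mm; collar 54 mm round from 18 to 26 mm; aluminium block 44 (x) by 30 (y) mm from 26 to 66 mm; pale wax 34 by 24 mm to 80 mm. Mounted, its collar rests on the deck (origin 18 mm below deck).
- tray: Fixed dark steel tray, 170 (x) by 230 (y) mm outside, 35 mm high, wall and floor 4 mm; origin at the centre of its underside.
- seater: Loose hand seating tool, stands upright, 110 mm high, 0.4 kg; origin at the centre of its flat underside, z up. Heavy steel foot 64 mm round, 25 mm high; stem 20 mm round to 55 mm; black round grip 30 mm thick from 55 to 110 mm.
- pad: Fixed round cork pad, 84 mm across, 3 mm thick, where the seating tool belongs; origin at the centre of its underside, on the table.
- bearing_cover: Round steel snap-fit cover, 52 mm across, on the bearing housing; origin at the centre of its top face. At first it stands 7 to 9 mm proud (top 77 to 79 mm above the table); home against its stop, its top is 70 mm above the table. It is a stiff snap fit: it gives way at about 7 N, stays where it is left, and stops hard when home.
- jar: Bystander: small glass jar, 60 mm high, origin at the centre of its underside.
- slidebox: Bystander: white open slide box, 85 by 105 by 32 mm, origin at the centre of its underside.
- brush: Bystander: brush lying flat.
- sprayer: Bystander: white bottle, 190 mm high, beside the turret.
- squeezer: Bystander: clear bottle with blue cap, 150 mm high, beside the turret.
Things that resemble listed ones, but are neither listed nor needed, are in the scene too. Leave any green, orange or purple look-alike of the chuck3 alone.

How it is judged:
On the way, in this order (a step that is already met when the one before it is completed fails the run):
1. every chuck that was on the turret stands upright and still in the tray, the cover still proud (angle between each of chuck0, chuck1, chuck2, chuck3's own z axis and vertical below 0.2 rad and x of chuck0 in the frame of tray between -0.08 and 0.08 m and y of chuck0 in the frame of tray between -0.11 and 0.11 m and z of each of chuck0, chuck1, chuck2, chuck3 in the frame of tray below 0.012 m and linear speed of each of chuck0, chuck1, chuck2, chuck3 below 0.02 m/s and x of chuck1 in the frame of tray between -0.08 and 0.08 m and y of chuck1 in the frame of tray between -0.11 and 0.11 m and x of chuck2 in the frame of tray between -0.08 and 0.08 m and y of chuck2 in the frame of tray between -0.11 and 0.11 m and x of chuck3 in the frame of tray between -0.08 and 0.08 m and y of chuck3 in the frame of tray between -0.11 and 0.11 m and z of bearing_cover in the frame of stand above 0.075 m), for 0.2 s.
2. the cover is home with the seating tool standing squarely (within 10 degrees) and centred (within 12 mm) on it (z of bearing_cover in the frame of stand below 0.0715 m and angle between seater's own z axis and vertical below 0.175 rad and horizontal distance between seater and bearing_cover below 0.012 m and contact force between seater and bearing_cover above 1 N), for 0.1 s.
At the end, for the whole second after the job is handed in: Every chuck that was mounted stands in the tray (on its floor, within 12 degrees of upright, at rest), the cover is home (pressed at least 7.5 of 9 mm), and the seating tool stands upright on the cork pad, its centre within 25 mm of the pad's centre, at rest (angle between each of chuck0, chuck1, chuck2, chuck3's own z axis and vertical below 0.2 rad and x of chuck0 in the frame of tray between -0.08 and 0.08 m and y of chuck0 in the frame of tray between -0.11 and 0.11 m and z of each of chuck0, chuck1, chuck2, chuck3 in the frame of tray below 0.012 m and linear speed of each of chuck0, chuck1, chuck2, chuck3, seater below 0.02 m/s and x of chuck1 in the frame of tray between -0.08 and 0.08 m and y of chuck1 in the frame of tray between -0.11 and 0.11 m and x of chuck2 in the frame of tray between -0.08 and 0.08 m and y of chuck2 in the frame of tray between -0.11 and 0.11 m and x of chuck3 in the frame of tray between -0.08 and 0.08 m and y of chuck3 in the frame of tray between -0.11 and 0.11 m and z of bearing_cover in the frame of stand below 0.0715 m and horizontal distance between seater and pad below 0.025 m and angle between seater's own z axis and vertical below 0.1 rad and height (world z) of seater below 0.008 m); the robot touches nothing.
It fails at once if the gripper or arm presses on the bearing cover itself (contact force between any of the fingers, the arm and bearing_cover above 3 N).
It fails at once if a bystander is pushed more than 40 mm from its place (distance of any of jar, slidebox, brush, sprayer, squeezer from where it was at the start of the episode above 0.04 m).
Of chuck0, chuck1, chuck2, chuck3 only 2 to 3 are there at a start; the rules pass over those that are not, and their reading is None.
At some moment in a run one of seater may be knocked a few centimetres aside while the robot is not near it.
It also fails if it takes over 210 s, if anything falls off the work surface, if the arm or the gripper's body presses on something with over 40 N, if the wrist force passes 120 N, or if a joint passes its speed limit or range.

ROBOT

A 7-joint arm with a two-finger parallel gripper is mounted at the origin on the work surface. World frame = base frame: x ahead of the robot, y to its left, z up, the work surface at z = 0. Lengths are in m, angles in rad, forces in N, time in s.
With the tool pointing down it reaches from about 0.4 to 0.875 m from the base axis. Payload 19.3 kg.
Tool frame: the origin (TCP) lies midway between the tips of the shut fingers; the grasp point (between the pads) lies 19 mm behind it; z points along the fingers, y is the line along which they close (so a half turn about z gives the same grasp; the last joint's range is limited). The gripper opens to 85 mm and grips with 20 to 120 N. Pads are 22 mm wide; open, the fingers measure 114 mm over their backs; the gripper's body (76 mm by 85 mm) begins 54 mm behind the grasp point. The pads swing forward as they close: fully open they stand 13 mm farther back than shut.
Start: joints at [1.171, 0.521, -0.036, 1.599, 0.021, 1.021, -0.113], TCP at [0.202, -0.591, 0.231] pointing down, gripper open.
Joint ranges: [-2.91, 2.91], [-0.3, 2.13], [-1.5, 1.42], [0.17, 2.43], [-1.26, 4.41], [0.16, 1.93], [-2.52, 2.52]. Speed limits (rad/s): [1.89, 1.89, 2.39, 2.39, 3.01, 3.01, 3.01].

INTERFACE

Orientations are given as [roll, pitch, yaw] about the fixed x, y, z axes, in that order (R = Rz(yaw) Ry(pitch) Rx(roll)).
In Python, from workcell import bot gives the robot as it stands.
- The arm moves only by the tool move_arm, never from a script. Its argument "series" is a list of rows, each a list of 3 entries, a list of its own where there are three numbers: the shift along the tool's x, y, z in cm, then the turn, a rotation vector about the tool's x, y, z in rad, then the opening in per cent of the stroke, from 0 (shut) to 100 (fully open). A call has 1 to 20 rows; each row is the pose to reach, as a shift and turn from the pose commanded when the call began, along the tool's axes at that moment; what a row does not reach only later rows make up. A row lasts 1/12 s, in which the tool goes at most 41.7 mm and 7.16 degrees, less where a joint would pass 70% of its speed; a pose out of reach is approached as far as the arm can. A call with a gripper value outside its range is refused whole. The fingers move at their own pace and stop on an object; "squeeze" is the grip in N (left out, the last holds). Time passes only in rows, so rows that repeat a pose let the fingers close. It gives the time, the measured TCP pose, the force, the opening and the grip force at its end, in the units of the state.
- bot.observe(): the state, without advancing time (a new reading comes with each control period).
- bot.grab_frame(name): name is "scene" or "top"; returns (picture, depth): 420x560x3 uint8, red, green, blue; 420x560 float32, m along the optical axis (not along the pixel's ray), 0 where there is no reading.
- bot.camera_params(name): a dict with "fovy" (degrees; the focal length in pixels is half the picture's height over the tangent of half this angle, whatever the lens; pixels are square), "cx", "cy" (the principal point, pixels), "dist_coeffs" ([k1, k2, p1, p2, k3] as OpenCV has them; the pictures are not rectified), "R" (3x3) and "t" (3): a world point X has camera coordinates R X + t. Camera axes: x right, y down, z forward; pixel columns grow to the right and rows downward; lengths in m; the calibration is good to about 2 mm. A picture is of the moment at which its call begins. camera_params takes no time and is no camera call.
- bot.job_done(): hands the job in; it is judged then, once.
Trained networks look in the newest picture that a camera, given by its name, has taken for a name from the list of things; names that differ only in an ending like _2 or _b are one class to them, and where a whole thing is asked for, a point or a joint stands for the part that bears it (a point fixed in the world has none). Each returns a list of dicts, best first, with "conf" (0 to 1); they miss things now and then, are a little off and sometimes report something else, mostly with a low value. They report only what shows in the picture. A call takes as long as a camera call. They do not tell look-alikes from the thing itself.
- bot.find_in(camera, thing): "bbox" ([left, top, right, bottom] in pixels, round what is visible of it).
- bot.trace(camera, thing): "mask" (420x560 bool, what is visible of it) and "bbox" ([left, top, right, bottom] in pixels, round what is visible of it).
The state is a dict: "clock": time; "qpos": joint angles; "qd": joint speeds; "joint_efforts": joint torques, N m; "position": TCP position; "tool_rot": TCP orientation; "force": force on the tool from outside, world axes, zero at the start; "moment": the same for the moment, N m; "grip_width": finger opening in m; "finger_force": force on a finger pad.
Only numpy, scipy, OpenCV 4.12 (cv2) and the standard library are available. Lean on these libraries where they do the work, as an engineer would, in place of code of your own. Each camera call takes 0.05 s, during which the arm holds its last target. There are 200 camera calls.

## Working session

There is one attempt and no reset: what is moved stays moved. The work goes in short steps, Python scripts to look and compute and a tool call to move; the robot and the scene stay as the last step left them, time stands still between calls to the robot, and variables do not carry over. Pictures are saved under pics/ and viewed, at most 14 in all, crops included, and the job is handed in when it is done.

Besides the shell and the picture viewer there is one more tool, called after "Call:" as name(argument=value, ...), one argument or row to a line, values as JSON. move_arm: Moves the arm, as the interface text tells. Its arguments: {"type":"object","properties":{"series":{"type":"array"},"squeeze":{"type":"number"}},"required":["series"]}

```bash
mkdir -p pics; ls
python3 - <<'E'
from workcell import bot
import cv2,numpy as np
print(bot.observe())
for n in("scene","top"):
    p,d=bot.grab_frame(n); cv2.imwrite(f"pics/{n}0.png",cv2.resize(p[:,:,::-1],(784,588))); np.savez(f"{n}0.npz",p=p,d=d)
    c=bot.camera_params(n);print(n,c, -np.array(c['R']).T@np.array(c['t']))
E
```

```text
pics
{'clock': 0.0, 'qpos': array([ 1.17080772,  0.52202877, -0.03632925,  1.60000385,  0.02121136,
        1.02112104, -0.1128231 ]), 'qd': array([-1.14321344e-03, -2.20343227e-04,  1.24510280e-03,  3.16066559e-04,
        1.37354336e-03, -3.44106744e-04,  5.89337091e-05]), 'joint_efforts': array([-7.94539155e-04, -9.27098250e+01,  1.97971947e+00, -3.69931591e+01,
        1.78741099e-02,  8.15264066e-03, -4.66879058e-06]), 'position': array([ 0.20225178, -0.59100455,  0.23071802]), 'tool_rot': array([-3.14042077e+00,  9.37109368e-05,  3.29763053e-01]), 'force': array([-0.76063557, -0.045744  ,  0.86693879]), 'moment': array([ 0.02437889,  0.00246271, -0.00511383]), 'finger_force': 0.0, 'grip_width': 0.08526142136862092}
scene {'fovy': 45.30420268275938, 'cx': 281.10979617569853, 'cy': 210.45669824766543, 'dist_coeffs': array([-0.17091136,  0.        ,  0.        ,  0.        ,  0.        ]), 'R': array([[ 0.90283946,  0.42997151, -0.00232611],
       [ 0.23483814, -0.49762237, -0.83499882],
       [-0.36018323,  0.75332362, -0.55024682]]), 't': array([-0.51135778, -0.05957641,  1.34880789])} [ 0.96148278 -0.82586612  0.69124154]
top {'fovy': 56.26834775192872, 'cx': 274.3162274711467, 'cy': 210.71381111781696, 'dist_coeffs': array([-0.10039467,  0.        ,  0.        ,  0.        ,  0.        ]), 'R': array([[ 0.01459301, -0.99957477,  0.02524522],
       [-0.9943427 , -0.01716405, -0.10482357],
       [ 0.10521231, -0.02357271, -0.99417036]]), 't': array([-0.05292391,  0.57443442,  1.12781774])} [ 0.45329668 -0.01645607  1.18279331]
```

View pics/scene0.png

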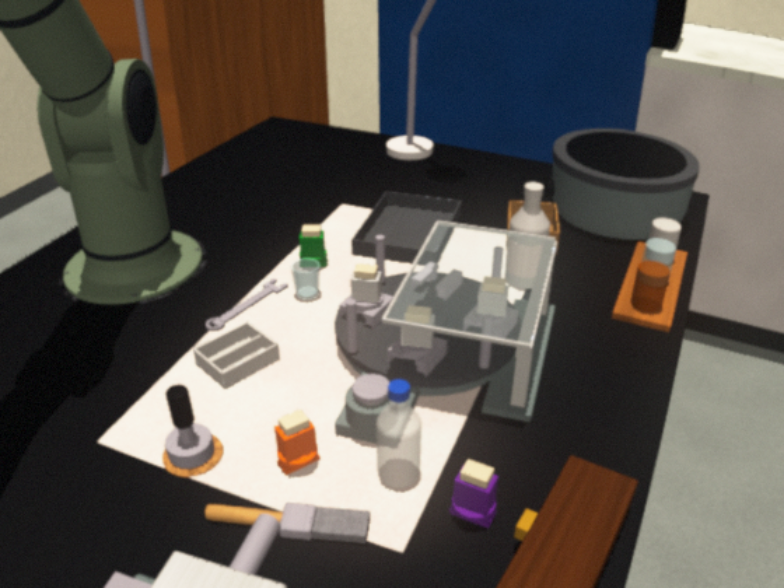

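View pics/top0.png

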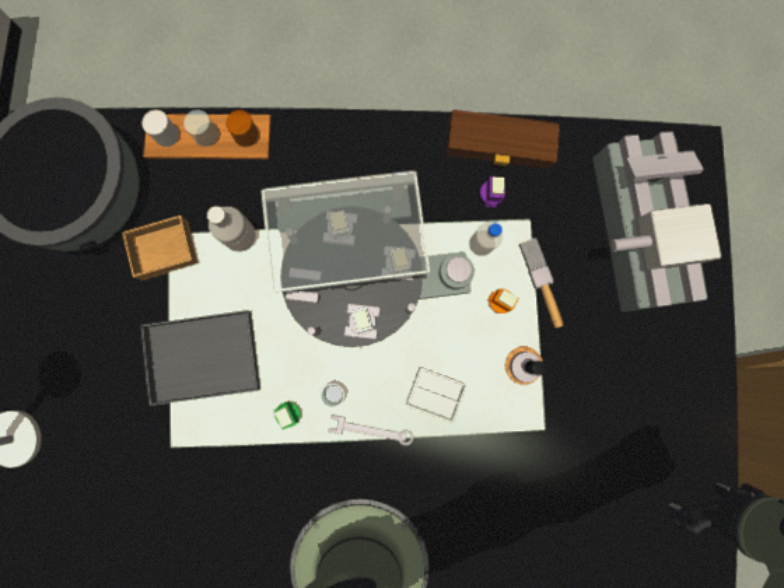

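The top view shows the front chuck at (362,320), a right-rear one at (400,258) and a rear one at (338,222), with an empty socket on the left at (303,285). Front posts are at (312,331) and (411,308). The tray is at (200,357), the seater at (523,366) and the cover at (457,270).

```bash
cat > h.py <<'E'
from workcell import bot
import cv2,numpy as np
from scipy.spatial.transform import Rotation as Ro
def cam(n):
    c=bot.camera_params(n); f=210/np.tan(np.radians(c['fovy']/2))
    return np.array([[f,0,c['cx']],[0,f,c['cy']],[0,0,1]]),np.array(c['dist_coeffs']),np.array(c['R']),np.array(c['t'])
def rays(n,uv):
    K,D,R,t=cam(n); q=cv2.undistortPoints(np.array(uv,float).reshape(-1,1,2),K,D)[:,0]
    return np.c_[q,np.ones(len(q))],R,t
def plane(n,uv,z):
    q,R,t=rays(n,uv); d=q@R; o=-R.T@t
    return o+d*((z-o[2])/d[:,2])[:,None]
def cloud(n,d,mask):
    v,u=np.nonzero(mask&(d>0)); q,R,t=rays(n,np.c_[u,v]); return (q*d[v,u][:,None]-t)@R, np.c_[u,v]
def proj(n,X):
    K,D,R,t=cam(n); return cv2.projectPoints(np.array(X,float).reshape(-1,1,3),cv2.Rodrigues(R)[0],t,K,D)[0][:,0]
def rpt(n,d,name,top=.006,k=6):
    for r in bot.trace(n,name)[:k]:
        m=r['mask']; P,_=cloud(n,d,m)
        if len(P)<3: continue
        z1=np.percentile(P[:,2],95); T=P[P[:,2]>z1-top]
        print(name,round(r['conf'],2),np.round(r['bbox']).astype(int),len(P),'ztop %.3f'%z1,'topmid',np.round((T.min(0)+T.max(0))/2,3),'mean',np.round(T.mean(0),3),'allmid',np.round((P.min(0)+P.max(0))[:2]/2,3))
E
python3 - <<'E'
from h import *
p,d=bot.grab_frame("top");np.savez("top0.npz",p=p,d=d)
for n in "chuck0 post0 socket0 tray seater pad bearing_cover jar slidebox".split(): rpt("top",d,n)
E
```

```text
chuck0 0.84 [249 223 270 239] 270 ztop 0.128 topmid [0.519 0.002 0.127] mean [0.519 0.002 0.126] allmid [0.517 0.003]
chuck0 0.8 [196 287 214 309] 271 ztop 0.082 topmid [0.324 0.153 0.081] mean [0.324 0.154 0.081] allmid [0.325 0.157]
chuck0 0.66 [351 209 370 226] 287 ztop 0.082 topmid [ 0.569 -0.294  0.081] mean [ 0.569 -0.293  0.08 ] allmid [ 0.57  -0.301]
chuck0 0.62 [342 125 362 146] 295 ztop 0.082 topmid [ 0.806 -0.276  0.081] mean [ 0.805 -0.276  0.08 ] allmid [ 0.804 -0.276]
post0 0.83 [203 195 304 250] 3405 ztop 0.066 topmid [0.55  0.029 0.101] mean [0.546 0.038 0.076] allmid [0.542 0.027]
post0 0.22 [322 187 339 204] 268 ztop 0.081 topmid [ 0.627 -0.194  0.08 ] mean [ 0.627 -0.194  0.078] allmid [ 0.626 -0.197]
socket0 0.75 [202 197 303 248] 3306 ztop 0.066 topmid [0.55  0.029 0.099] mean [0.546 0.034 0.074] allmid [0.543 0.027]
tray 0.84 [102 223 185 287] 4523 ztop 0.033 topmid [0.44  0.341 0.035] mean [0.444 0.34  0.034] allmid [0.439 0.342]
seater 0.72 [365 253 392 274] 427 ztop 0.115 topmid [ 0.427 -0.346  0.114] mean [ 0.428 -0.346  0.113] allmid [ 0.428 -0.355]
seater 0.51 [226 275 245 291] 229 ztop 0.061 topmid [0.366 0.061 0.06 ] mean [0.363 0.059 0.06 ] allmid [0.366 0.061]
pad 0.46 [320 185 338 204] 276 ztop 0.081 topmid [ 0.627 -0.194  0.08 ] mean [ 0.627 -0.194  0.078] allmid [ 0.629 -0.195]
pad 0.36 [290 264 333 303] 1093 ztop 0.033 topmid [ 0.369 -0.157  0.033] mean [ 0.369 -0.157  0.031] allmid [ 0.368 -0.159]
bearing_cover 0.79 [320 188 338 203] 235 ztop 0.081 topmid [ 0.627 -0.194  0.08 ] mean [ 0.627 -0.194  0.078] allmid [ 0.627 -0.194]
jar 0.71 [228 273 246 292] 244 ztop 0.062 topmid [0.366 0.062 0.06 ] mean [0.364 0.065 0.06 ] allmid [0.366 0.062]
slidebox 0.72 [289 261 336 302] 1120 ztop 0.033 topmid [ 0.369 -0.156  0.033] mean [ 0.368 -0.155  0.031] allmid [ 0.369 -0.157]
```

Run:
```python
from h import *
from scipy.optimize import least_squares
for n in("top","scene"):
    if n=="top": d=np.load("top0.npz")['d']
    else: p,d=bot.grab_frame("scene"); np.savez("scene1.npz",p=p,d=d)
    P,uv=cloud(n,d,np.ones(d.shape,bool)); W=np.zeros(d.shape+(3,));W[uv[:,1],uv[:,0]]=P
    m=((W[...,2]>.08)&(W[...,2]<.15)&(W[...,0]>.4)&(W[...,0]<.8)&(abs(W[...,1])<.2)).astype(np.uint8)
    k,l,s,c=cv2.connectedComponentsWithStats(m)
    for i in range(1,k):
        if s[i,4]>8:
            Q=W[l==i]; T=Q[Q[:,2]>np.percentile(Q[:,2],95)-.012]; print(n,s[i],len(Q),np.round(T.mean(0),4),'zmax %.3f'%Q[:,2].max(), np.round(Q.min(0)[:2],3),np.round(Q.max(0)[:2],3))
    if n=="top":
        # deck rim: outermost deck pixels by angle, front half
        D=P[(abs(P[:,2]-.064)<.006)&(abs(P[:,1]-.02)<.2)&(P[:,0]>.4)&(P[:,0]<.75)]
        c0=np.array([.61,.03]); a=np.arctan2(*(D[:,:2]-c0).T[::-1]); r=np.hypot(*(D[:,:2]-c0).T)
        E=[]
        for b in np.arange(-np.pi,np.pi,.1):
            q=(a>=b)&(a<b+.1)
            if q.sum()>3 and abs(b)>1.9 : j=np.argmax(np.where(q,r,0)); E.append(D[j,:2])
        E=np.array(E); f=least_squares(lambda x:np.hypot(*(E-x[:2]).T)-x[2],[.61,.03,.17],loss='soft_l1',f_scale=.003)
        print('rim',f.x,np.round(f.fun,3)); 
        H=P[(abs(P[:,2]-.060)<.004)&(P[:,1]<-.12)&(P[:,1]>-.26)&(P[:,0]>.5)&(P[:,0]<.72)];print('housing',H.min(0),H.max(0))
```

```text
top [ 188  126  119   83 8157] 8157 [0.6865 0.0382 0.1384] zmax 0.147 [ 0.568 -0.126] [0.8   0.199]
top [324 195   5   6  10] 10 [ 0.6094 -0.1898  0.0809] zmax 0.084 [ 0.603 -0.195] [ 0.618 -0.183]
top [290 216   7   7  36] 36 [ 0.5439 -0.0936  0.1283] zmax 0.132 [ 0.536 -0.1  ] [ 0.552 -0.086]
top [251 219  15  19 183] 183 [0.5184 0.0017 0.1261] zmax 0.132 [ 0.494 -0.017] [0.543 0.021]
top [219 233   8   7  39] 39 [0.4955 0.0975 0.1268] zmax 0.132 [0.487 0.09 ] [0.502 0.106]
rim [0.61992966 0.01241955 0.13022276] [ 0.     0.003  0.004  0.009  0.01  -0.024 -0.031 -0.038 -0.101  0.002
  0.013 -0.001 -0.02   0.018 -0.089  0.001]
housing [ 0.59144641 -0.25795217  0.05611746] [ 0.71088322 -0.16012287  0.0639895 ]
scene [ 273  158  124  106 8119] 8119 [0.693  0.0176 0.1365] zmax 0.141 [ 0.569 -0.13 ] [0.8   0.199]
scene [268 168   7  20 119] 119 [0.4963 0.094  0.1226] zmax 0.129 [0.487 0.085] [0.504 0.104]
scene [251 188  22  26 468] 468 [ 0.52   -0.0031  0.1218] zmax 0.127 [ 0.496 -0.021] [0.544 0.02 ]
scene [247 214   8  23 162] 162 [ 0.5452 -0.0977  0.1224] zmax 0.128 [ 0.536 -0.106] [ 0.552 -0.088]
```

Run:
```python
from h import *
p=np.load("top0.npz")['p'][110:260,170:350]; cv2.imwrite("pics/t1.png",cv2.resize(p[:,:,::-1],None,fx=4,fy=4,interpolation=cv2.INTER_CUBIC))
```

```text
(no output)
```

View pics/t1.png

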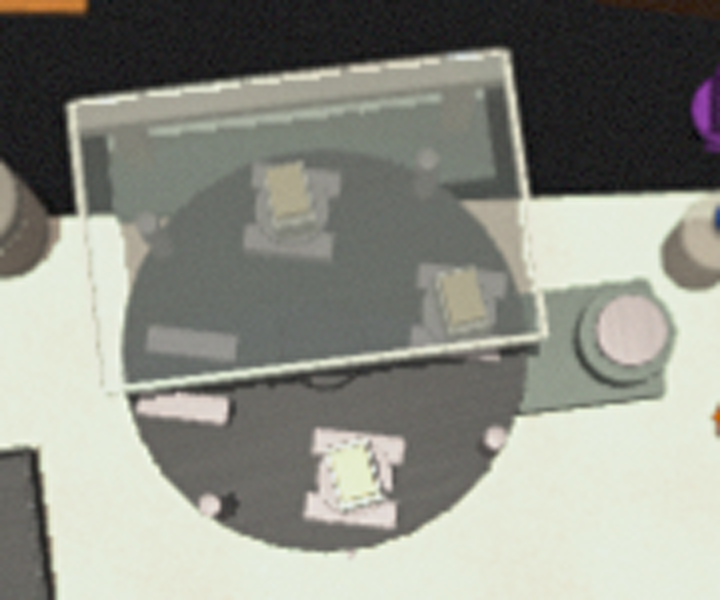

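```bash
cat >> h.py <<'E'
def wax(n,p,d,c,zr=(.116,.134),r=.04):
    "centre and yaw (mod pi) of the pale wax top near c"
    P,uv=cloud(n,d,np.ones(d.shape,bool)); q=(np.hypot(*(P[:,:2]-c).T)<r)
    m=np.zeros(d.shape,np.uint8); s=uv[q]; m[s[:,1],s[:,0]]=1
    px=p.astype(int); m&=((px[...,0]-px[...,2]>25)&(px[...,1]>100)).astype(np.uint8)
    k,l,st,_=cv2.connectedComponentsWithStats(m); i=1+np.argmax(st[1:,4])
    cn=cv2.findContours((l==i).astype(np.uint8),0,1)[0][0][:,0]
    W=plane(n,cn,np.mean(zr)); (a,b,ang)=cv2.minAreaRect((W[:,:2]*1000).astype(np.float32))
    if b[0]<b[1]: ang+=90
    return np.round(np.array(a)/1000,4),np.round(b,1),(ang+90)%180-90,st[i,4]
E
python3 - <<'E'
from h import *
z=np.load("top0.npz");p,d=z['p'],z['d']
print('wax',wax("top",p,d,[.518,.001]))
a,b=plane("top",[[197.5,208],[306.25,193.75]],.138); print('edge',a,b,np.degrees(np.arctan2(b[0]-a[0],-(b[1]-a[1]))))
ax=np.array([.6159,.0246]); e=b[:2]-a[:2]; e/=np.hypot(*e); print('axis-line dist',abs(np.cross(e,ax-a[:2])))
cv=plane("top",[[170+626/4,110+330/4]],.078);print('cover',cv, cv[0,:2]-ax)
# tray yaw: top rim pixels
P,uv=cloud("top",d,np.ones(d.shape,bool)); T=P[(abs(P[:,0]-.44)<.13)&(abs(P[:,1]-.342)<.16)&(abs(P[:,2]-.035)<.007)]
print('tray',cv2.minAreaRect((T[:,:2]*1000).astype(np.float32)),len(T))
z=np.load("scene1.npz");print('wax scene',wax("scene",z['p'],z['d'],[.518,.001]))
# seater from scene & pad
rpt("scene",z['d'],"seater",k=2); rpt("scene",z['d'],"pad",k=2); rpt("scene",z['d'],"bearing_cover",k=2)
E
```

```text
wax (array([ 0.5243, -0.0053]), array([26.2,  6.5]), 15.013689994812012, np.int32(19))
edge [0.56761762 0.16439321 0.138     ] [ 0.61133707 -0.12666841  0.138     ] 8.542355338533257
axis-line dist 0.026981796030089097
cover [[ 0.625147   -0.19110319  0.078     ]] [ 0.009247   -0.21570319]
tray ((437.6427917480469, 341.8245544433594), (171.87472534179688, 230.69598388671875), 9.362430572509766) 410
wax scene (array([ 0.5239, -0.0138]), array([35.5, 54.2]), -69.33884620666504, np.int32(180))
seater 0.55 [120 277 154 335] 1298 ztop 0.111 topmid [ 0.429 -0.35   0.11 ] mean [ 0.43  -0.351  0.11 ] allmid [ 0.418 -0.349]
pad 0.74 [119 310 158 341] 383 ztop 0.004 topmid [ 0.431 -0.35   0.003] mean [ 0.446 -0.361  0.002] allmid [ 0.431 -0.35 ]
pad 0.33 [146 360 265 390] 1979 ztop 0.020 topmid [ 0.612 -0.415  0.082] mean [ 0.632 -0.385  0.017] allmid [ 0.605 -0.415]
bearing_cover 0.62 [251 269 278 290] 434 ztop 0.077 topmid [ 0.627 -0.195  0.075] mean [ 0.627 -0.198  0.075] allmid [ 0.625 -0.173]
bearing_cover 0.48 [240 171 369 276] 4245 ztop 0.086 topmid [ 0.639 -0.072  0.114] mean [ 0.546 -0.037  0.105] allmid [ 0.626 -0.032]<stdin>:5: DeprecationWarning: Arrays of 2-dimensional vectors are deprecated. Use arrays of 3-dimensional vectors instead. (deprecated in NumPy 2.0)
```

Call:
move_arm(
  series=[
    [[10, -9, -3], [0, 0, 0], 70],
    [[49.1, -45.6, -3], [0, 0, 0.095], 70],
    [[49.1, -45.6, -3], [0, 0, 0.095], 70],
    [[49.1, -45.6, -3], [0, 0, 0.095], 70],
    [[49.1, -45.6, -3], [0, 0, 0.095], 70],
    [[49.1, -45.6, -3], [0, 0, 0.095], 70],
    [[49.1, -45.6, -3], [0, 0, 0.095], 70],
    [[49.1, -45.6, -3], [0, 0, 0.095], 70],
    [[49.1, -45.6, -3], [0, 0, 0.095], 70],
    [[49.1, -45.6, -3], [0, 0, 0.095], 70],
    [[49.1, -45.6, -3], [0, 0, 0.095], 70],
    [[49.1, -45.6, -3], [0, 0, 0.095], 70],
    [[49.1, -45.6, -3], [0, 0, 0.095], 70],
    [[49.1, -45.6, -3], [0, 0, 0.095], 70],
    [[49.1, -45.6, -3], [0, 0, 0.095], 70],
    [[49.1, -45.6, -3], [0, 0, 0.095], 70],
    [[49.1, -45.6, -3], [0, 0, 0.095], 70],
    [[49.1, -45.6, -3], [0, 0, 0.095], 70],
    [[49.1, -45.6, -3], [0, 0, 0.095], 70],
    [[49.1, -45.6, -3], [0, 0, 0.095], 70],
  ],
  squeeze=40,
)

```text
clock: 2.47
position: [0.5189, -0.002, 0.2613]
tool_rot: [3.141, 0.0, 0.234]
force: [0.9, 0.0, 0.2]
grip_width: 0.0595
finger_force: 0.0
```

Call:
move_arm(
  series=[
    [[0, -0.1, 4], [0, 0, 0], 70],
    [[0, -0.1, 8], [0, 0, 0], 70],
    [[0, -0.1, 12], [0, 0, 0], 70],
    [[0, -0.1, 15], [0, 0, 0], 70],
    [[0, -0.1, 17.5], [0, 0, 0], 70],
    [[0, -0.1, 18.7], [0, 0, 0], 70],
    [[0, -0.1, 18.7], [0, 0, 0], 70],
    [[0, -0.1, 18.7], [0, 0, 0], 15],
    [[0, -0.1, 18.7], [0, 0, 0], 15],
    [[0, -0.1, 18.7], [0, 0, 0], 15],
    [[0, -0.1, 18.7], [0, 0, 0], 15],
    [[0, -0.1, 18.7], [0, 0, 0], 15],
    [[0, -0.1, 18.7], [0, 0, 0], 15],
  ],
)

```text
clock: 3.55
position: [0.5198, -0.0, 0.0757]
tool_rot: [3.141, -0.002, 0.234]
force: [-2.5, 1.9, 10.6]
grip_width: 0.0298
finger_force: 40.5
```

Call:
move_arm(
  series=[
    [[0, 0, -0.1], [0, 0, -0.1], 15],
    [[0, 0, -0.1], [0, 0, -0.2], 15],
    [[0, 0, -0.1], [0, 0, -0.3], 15],
    [[0, 0, -0.1], [0, 0, -0.4], 15],
    [[0, 0, -0.1], [0, 0, -0.5], 15],
    [[0, 0, -0.1], [0, 0, -0.6], 15],
    [[0, 0, -0.1], [0, 0, -0.7], 15],
    [[0, 0, -0.1], [0, 0, -0.8], 15],
    [[0, 0, -0.1], [0, 0, -0.9], 15],
    [[0, 0, -0.1], [0, 0, -1.0], 15],
    [[0, 0, -0.1], [0, 0, -1.1], 15],
    [[0, 0, -0.1], [0, 0, -1.17], 15],
    [[0, 0, -0.1], [0, 0, -1.22], 15],
    [[0, 0, -0.1], [0, 0, -1.24], 15],
    [[0, 0, -0.1], [0, 0, -1.24], 15],
  ],
)

```text
clock: 4.8
position: [0.5192, -0.0003, 0.0758]
tool_rot: [3.141, 0.0, 1.474]
force: [-0.6, -0.1, 1.8]
grip_width: 0.0295
finger_force: 40.2
```

```bash
python3 -c "
from h import *
print(bot.observe())"
```

```text
{'clock': 4.8, 'qpos': array([ 0.30389489,  0.64372102, -0.56874357,  1.97636063,  0.5441065 ,
        0.67545447, -0.70612547]), 'qd': array([-0.00871115, -0.0039587 ,  0.00855941,  0.00059622, -0.01096633,
       -0.00365079, -0.04225572]), 'joint_efforts': array([  0.22859196, -84.96481419, -10.7101053 , -23.51864934,
         0.24624481,  -0.21236777,   0.93898974]), 'position': array([ 5.19193797e-01, -3.42629233e-04,  7.57601893e-02]), 'tool_rot': array([3.14097723e+00, 2.98422772e-04, 1.47436673e+00]), 'force': array([-0.56094796, -0.08087597,  1.84208634]), 'moment': array([-0.12295557,  0.10737961, -0.0232904 ]), 'finger_force': 40.19433796405792, 'grip_width': 0.029489627268171097}
```

Call:
move_arm(
  series=[
    [[0, 0, -0.5], [0, 0, 0], 15],
    [[0, 0, -1.2], [0, 0, 0], 15],
    [[0, 0, -2], [0, 0, 0], 15],
    [[0, 0, -2.5], [0, 0, 0], 15],
    [[0, 0, -2.5], [0, 0, 0], 15],
  ],
)

```text
clock: 5.22
position: [0.5197, 0.0001, 0.1018]
tool_rot: [3.14, -0.0, 1.474]
force: [0.1, 0.1, -2.1]
grip_width: 0.0294
finger_force: 39.8
```

Call:
move_arm(
  series=[
    [[0, 0, -4], [0, 0, 0], 15],
    [[0, 0, -8], [0, 0, 0], 15],
    [[3, -1, -8], [0, 0, 0], 15],
    [[39.5, -13.1, -8], [0, 0, -0.26], 15],
    [[39.5, -13.1, -8], [0, 0, -0.26], 15],
    [[39.5, -13.1, -8], [0, 0, -0.26], 15],
    [[39.5, -13.1, -8], [0, 0, -0.26], 15],
    [[39.5, -13.1, -8], [0, 0, -0.26], 15],
    [[39.5, -13.1, -8], [0, 0, -0.26], 15],
    [[39.5, -13.1, -8], [0, 0, -0.26], 15],
    [[39.5, -13.1, -8], [0, 0, -0.26], 15],
    [[39.5, -13.1, -8], [0, 0, -0.26], 15],
    [[39.5, -13.1, -8], [0, 0, -0.26], 15],
    [[39.5, -13.1, -8], [0, 0, -0.26], 15],
    [[39.5, -13.1, -8], [0, 0, -0.26], 15],
    [[39.5, -13.1, -8], [0, 0, -0.26], 15],
    [[39.5, -13.1, -8], [0, 0, -0.26], 15],
  ],
)

```text
clock: 6.63
position: [0.4272, 0.4046, 0.1803]
tool_rot: [3.141, 0.001, 1.733]
force: [-0.2, 0.2, -2.6]
grip_width: 0.0296
finger_force: 41.3
```

Call:
move_arm(
  series=[
    [[0, 0, 4], [0, 0, 0], 15],
    [[0, 0, 8], [0, 0, 0], 15],
    [[0, 0, 11], [0, 0, 0], 15],
    [[0, 0, 13], [0, 0, 0], 15],
    [[0, 0, 14], [0, 0, 0], 15],
    [[0, 0, 14.3], [0, 0, 0], 15],
    [[0, 0, 14.4], [0, 0, 0], 15],
    [[0, 0, 14.4], [0, 0, 0], 15],
  ],
)

```text
clock: 7.3
position: [0.4271, 0.4061, 0.0374]
tool_rot: [3.14, -0.001, 1.734]
force: [0.0, -1.6, -2.7]
grip_width: 0.0294
finger_force: 41.2
```

Call:
move_arm(
  series=[
    [[0, 0, 0.15], [0, 0, 0], 15],
    [[0, 0, 0.3], [0, 0, 0], 15],
    [[0, 0, 0.3], [0, 0, 0], 15],
    [[0, 0, 0.3], [0, 0, 0], 55],
    [[0, 0, 0.2], [0, 0, 0], 55],
    [[0, 0, 0.2], [0, 0, 0], 55],
    [[0, 0, 0.2], [0, 0, 0], 55],
    [[0, 0, -3], [0, 0, 0], 55],
    [[0, 0, -7], [0, 0, 0], 55],
    [[0, 0, -11], [0, 0, 0], 55],
    [[0, 0, -15], [0, 0, 0], 55],
    [[0, 0, -15], [0, 0, 0], 55],
  ],
)

```text
clock: 8.3
position: [0.428, 0.4083, 0.1935]
tool_rot: [3.134, -0.005, 1.735]
force: [-1.0, 1.7, 1.3]
grip_width: 0.0469
finger_force: 0.0
```

Run:
```python
from h import *
p,d=bot.grab_frame("scene"); cv2.imwrite("pics/s1.png",cv2.resize(p[60:300,180:480,::-1],None,fx=2.5,fy=2.5,interpolation=cv2.INTER_CUBIC))
print(bot.observe()['position'],bot.observe()['grip_width'])
P,uv=cloud("scene",d,np.ones(d.shape,bool)); 
for nm,c in (("A",[.4955,.0955]),("B",[.5445,-.0955])):
    Q=P[(np.hypot(*(P[:,:2]-c).T)<.04)&(P[:,2]>.085)&(P[:,2]<.14)]; print(nm,len(Q),Q.mean(0))
```

```text
[0.42763443 0.40716323 0.19022947] 0.047029676668342325
A 123 [0.49638199 0.09209634 0.10814823]
B 149 [ 0.54708425 -0.09932137  0.10871356]
```

View pics/s1.png

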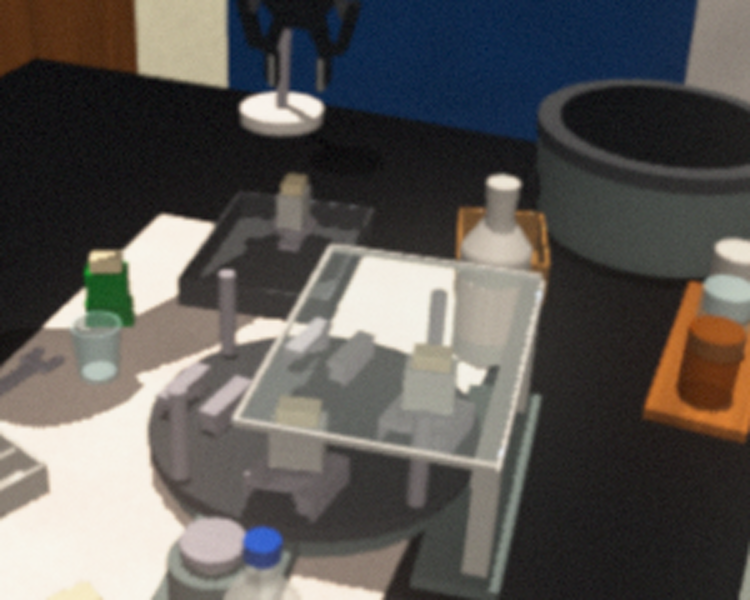

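The chuck stands upright in the tray at (290,215), and the turret hasn't moved: the posts are still at (228,310) and (180,430). Next I turn the turret with post B.

```bash
cat >> h.py <<'E'
AX=np.array([.6159,.0246])
def go(X,yaw,X0=None,y0=None):
    o=bot.observe(); X0=o['position'] if X0 is None else np.array(X0); y0=o['tool_rot'][2] if y0 is None else y0
    R=Ro.from_euler('xyz',[np.pi,0,y0]).as_matrix(); return np.round((np.array(X)-X0)@R*100,1).tolist(), round((y0-yaw+np.pi)%(2*np.pi)-np.pi,3)
def arc(X0,y0,a0,a1,ya0,ya1,n):
    out=[]
    for i in range(1,n+1):
        s=i/n; a=np.radians(a0+(a1-a0)*s); b=np.radians(a0)
        D=.14*np.array([np.cos(a)-np.cos(b),np.sin(a)-np.sin(b)]); sh,t=go([X0[0]+D[0],X0[1]+D[1],X0[2]],ya0+(ya1-ya0)*s,X0,y0); out.append([sh,[0,0,t]])
    print(out)
E
python3 - <<'E'
from h import *
print(go([.5445,-.0955,.19],.9)); arc([0,0,0],.9,239.3,146.3,.9,.1,18)
E
```

```text
([-51.5, 3.3, 0.0], np.float64(0.834))
[[[-0.1, -1.3, -0.0], [0, 0, 0.044]], [[-0.1, -2.5, -0.0], [0, 0, 0.089]], [[0.0, -3.8, -0.0], [0, 0, 0.133]], [[0.2, -5.0, -0.0], [0, 0, 0.178]], [[0.6, -6.2, -0.0], [0, 0, 0.222]], [[1.0, -7.4, -0.0], [0, 0, 0.267]], [[1.6, -8.5, -0.0], [0, 0, 0.311]], [[2.2, -9.6, -0.0], [0, 0, 0.356]], [[3.0, -10.7, -0.0], [0, 0, 0.4]], [[3.8, -11.6, -0.0], [0, 0, 0.444]], [[4.7, -12.5, -0.0], [0, 0, 0.489]], [[5.7, -13.2, -0.0], [0, 0, 0.533]], [[6.8, -13.9, -0.0], [0, 0, 0.578]], [[7.9, -14.5, -0.0], [0, 0, 0.622]], [[9.0, -15.0, -0.0], [0, 0, 0.667]], [[10.2, -15.4, -0.0], [0, 0, 0.711]], [[11.5, -15.7, -0.0], [0, 0, 0.756]], [[12.7, -15.8, -0.0], [0, 0, 0.8]]]
```

Call:
move_arm(
  series=[
    [[-8, 0.5, 0], [0, 0, 0.1], 50],
    [[-51.5, 3.3, 0], [0, 0, 0.834], 50],
    [[-51.5, 3.3, 0], [0, 0, 0.834], 50],
    [[-51.5, 3.3, 0], [0, 0, 0.834], 50],
    [[-51.5, 3.3, 0], [0, 0, 0.834], 50],
    [[-51.5, 3.3, 0], [0, 0, 0.834], 50],
    [[-51.5, 3.3, 0], [0, 0, 0.834], 50],
    [[-51.5, 3.3, 0], [0, 0, 0.834], 50],
    [[-51.5, 3.3, 0], [0, 0, 0.834], 50],
    [[-51.5, 3.3, 0], [0, 0, 0.834], 50],
    [[-51.5, 3.3, 0], [0, 0, 0.834], 50],
    [[-51.5, 3.3, 0], [0, 0, 0.834], 50],
    [[-51.5, 3.3, 0], [0, 0, 0.834], 50],
    [[-51.5, 3.3, 0], [0, 0, 0.834], 50],
    [[-51.5, 3.3, 0], [0, 0, 0.834], 50],
    [[-51.5, 3.3, 0], [0, 0, 0.834], 50],
    [[-51.5, 3.3, 0], [0, 0, 0.834], 50],
    [[-51.5, 3.3, 0], [0, 0, 0.834], 50],
  ],
)

```text
clock: 9.85
position: [0.5431, -0.0958, 0.1863]
tool_rot: [-3.141, -0.0, 0.902]
force: [0.5, 0.5, 0.2]
grip_width: 0.0425
finger_force: 0.0
```

Call:
move_arm(
  series=[
    [[0.1, 0.1, 4], [0, 0, 0], 50],
    [[0.1, 0.1, 7], [0, 0, 0], 50],
    [[0.1, 0.1, 9], [0, 0, 0], 50],
    [[0.1, 0.1, 9.8], [0, 0, 0], 50],
    [[0.1, 0.1, 9.8], [0, 0, 0], 50],
    [[0.1, 0.1, 9.8], [0, 0, 0], 0],
    [[0.1, 0.1, 9.8], [0, 0, 0], 0],
    [[0.1, 0.1, 9.8], [0, 0, 0], 0],
    [[0.1, 0.1, 9.8], [0, 0, 0], 0],
    [[0.1, 0.1, 9.8], [0, 0, 0], 0],
    [[0.1, 0.1, 9.8], [0, 0, 0], 0],
  ],
  squeeze=40,
)

```text
clock: 10.77
position: [0.5455, -0.0966, 0.0898]
tool_rot: [3.14, -0.001, 0.901]
force: [-1.0, 1.8, 8.1]
grip_width: 0.0148
finger_force: 39.2
```

Call:
move_arm(
  series=[
    [[-0.1, -1.3, 0], [0, 0, 0.044], 0],
    [[-0.1, -2.5, 0], [0, 0, 0.089], 0],
    [[0, -3.8, 0], [0, 0, 0.133], 0],
    [[0.2, -5.0, 0], [0, 0, 0.178], 0],
    [[0.6, -6.2, 0], [0, 0, 0.222], 0],
    [[1.0, -7.4, 0], [0, 0, 0.267], 0],
    [[1.6, -8.5, 0], [0, 0, 0.311], 0],
    [[2.2, -9.6, 0], [0, 0, 0.356], 0],
    [[3.0, -10.7, 0], [0, 0, 0.4], 0],
    [[3.8, -11.6, 0], [0, 0, 0.444], 0],
    [[4.7, -12.5, 0], [0, 0, 0.489], 0],
    [[5.7, -13.2, 0], [0, 0, 0.533], 0],
    [[6.8, -13.9, 0], [0, 0, 0.578], 0],
    [[7.9, -14.5, 0], [0, 0, 0.622], 0],
    [[9.0, -15.0, 0], [0, 0, 0.667], 0],
    [[10.2, -15.4, 0], [0, 0, 0.711], 0],
    [[11.5, -15.7, 0], [0, 0, 0.756], 0],
    [[12.7, -15.8, 0], [0, 0, 0.8], 0],
    [[12.7, -15.8, 0], [0, 0, 0.8], 0],
  ],
)

```text
clock: 12.35
position: [0.5006, 0.1038, 0.0895]
tool_rot: [-3.14, -0.002, 0.1]
force: [-6.9, 6.0, 14.2]
grip_width: 0.0148
finger_force: 41.8
```

Call:
move_arm(
  series=[
    [[0, 0, 0], [0, 0, 0], 50],
    [[0, 0, 0], [0, 0, 0], 50],
    [[0, 0, 0], [0, 0, 0], 50],
    [[0, 0, -4], [0, 0, 0], 50],
    [[0, 0, -8], [0, 0, 0], 50],
    [[0, 0, -10], [0, 0, 0], 50],
    [[0, 0, -10], [0, 0, 0], 50],
  ],
)

```text
clock: 12.93
position: [0.5015, 0.101, 0.1928]
tool_rot: [-3.141, -0.007, 0.1]
force: [0.5, -0.2, -0.7]
grip_width: 0.0427
finger_force: 0.0
```

Run:
```python
from h import *
for n in("scene","top"):
    p,d=bot.grab_frame(n); np.savez(n+"2.npz",p=p,d=d)
    P,uv=cloud(n,d,np.ones(d.shape,bool)); W=np.zeros(d.shape+(3,));W[uv[:,1],uv[:,0]]=P
    m=((W[...,2]>.1)&(W[...,2]<.145)&(W[...,0]>.4)&(W[...,0]<.62)&(abs(W[...,1])<.2)).astype(np.uint8)
    k,l,s,c=cv2.connectedComponentsWithStats(m)
    for i in range(1,k):
        if s[i,4]>8: Q=W[l==i]; print(n,s[i],np.round(Q.mean(0),4),'zmax %.3f'%Q[:,2].max())
    cv2.imwrite(f"pics/{n}2.png",cv2.resize((p[60:300,180:480] if n=="scene" else p[110:260,170:350])[:,:,::-1],(700,560),interpolation=cv2.INTER_CUBIC))
o=bot.observe();print(o['position'],o['tool_rot'])
```

```text
scene [ 273  158   61   73 1086] [0.6027 0.0429 0.1367] zmax 0.141
scene [270 167   7  13  82] [0.499  0.0983 0.1161] zmax 0.128
scene [253 186  18  20 265] [ 0.5218 -0.0036  0.1153] zmax 0.127
scene [246 212   8  16 111] [ 0.541  -0.095   0.1162] zmax 0.129
top [192 189   6   3  11] [0.6171 0.1753 0.1398] zmax 0.144
top [218 189  89  15 773] [0.606  0.0053 0.1385] zmax 0.144
top [290 218   6   6  30] [ 0.5389 -0.091   0.1264] zmax 0.132
top [248 222  18  14 181] [0.517  0.005  0.1211] zmax 0.131
[0.49989095 0.10055692 0.1890468 ] [-3.14155221e+00 -1.78080767e-03  1.00111034e-01]
```

View pics/top2.png

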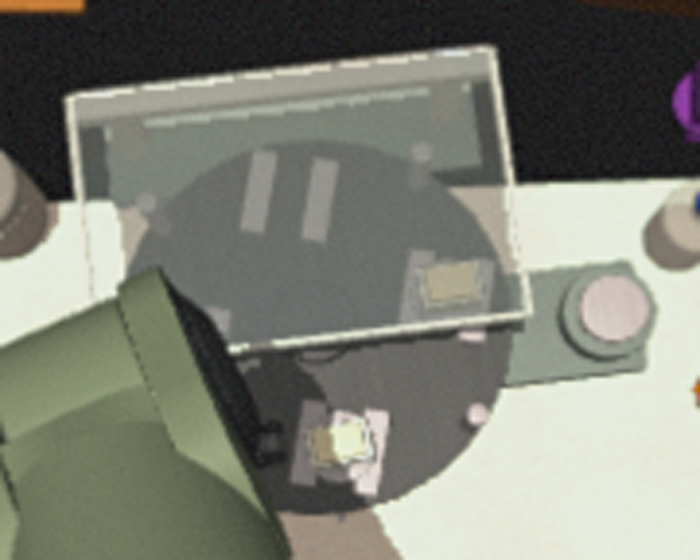

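Post A is now at (0.4985, 0.0985) and B at (0.540, -0.0935). The second chuck is in front at crop (342,440), its long side tangential, so I grip across its 44 mm length at yaw 0.21.

Run:
```python
from h import *
print(go([.518,.004,.189],.213))
```

```text
([0.8, 9.8, 0.0], np.float64(-0.113))
```

Call:
move_arm(
  series=[
    [[0.4, 4, 0], [0, 0, -0.05], 85],
    [[0.8, 8, 0], [0, 0, -0.113], 85],
    [[0.8, 9.8, 0], [0, 0, -0.113], 85],
    [[0.8, 9.8, 0], [0, 0, -0.113], 85],
    [[0.8, 9.8, 0], [0, 0, -0.113], 85],
    [[0.8, 9.8, 0], [0, 0, -0.113], 85],
    [[0.8, 9.8, 0], [0, 0, -0.113], 85],
    [[0.8, 9.8, 0], [0, 0, -0.113], 85],
  ],
)

```text
clock: 13.7
position: [0.5172, 0.0053, 0.188]
tool_rot: [-3.141, 0.0, 0.215]
force: [-0.3, 0.2, 0.8]
grip_width: 0.0725
finger_force: 0.0
```

Run:
```python
from h import *
p,d=bot.grab_frame("scene"); o=bot.observe(); print(o['position'],o['tool_rot'][2],o['grip_width'])
cv2.imwrite("pics/s3.png",cv2.resize(p[100:260,220:400,::-1],None,fx=4,fy=3.7,interpolation=cv2.INTER_CUBIC))
```

```text
[0.51724268 0.00508508 0.18813999] 0.21508301984954348 0.07224740464272815
```

View pics/s3.png

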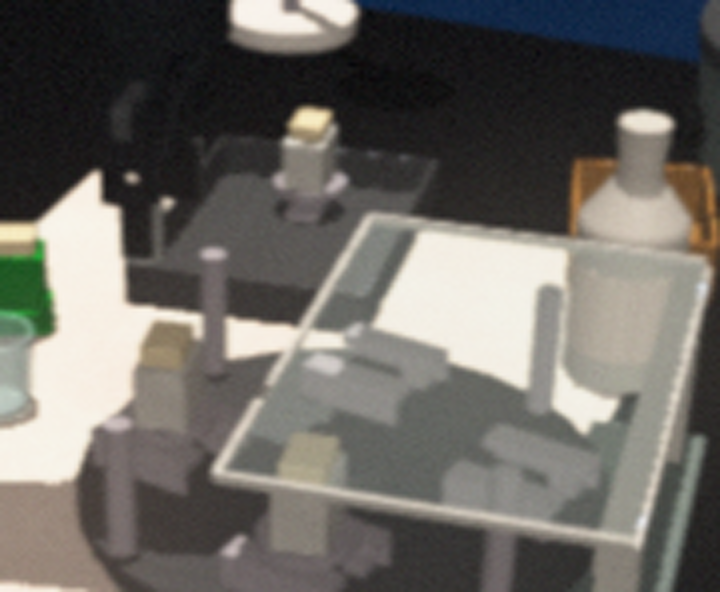

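The front chuck at (165,380) sits between the fingers and nothing is in the way, so I descend.

Call:
move_arm(
  series=[
    [[0, 0, 4], [0, 0, 0], 85],
    [[0, 0, 7], [0, 0, 0], 85],
    [[0, 0, 9.5], [0, 0, 0], 85],
    [[0, 0, 11], [0, 0, 0], 85],
    [[0, 0, 11.2], [0, 0, 0], 85],
    [[0, 0, 11.2], [0, 0, 0], 85],
    [[0, 0, 11.2], [0, 0, 0], 20],
    [[0, 0, 11.2], [0, 0, 0], 20],
    [[0, 0, 11.2], [0, 0, 0], 20],
    [[0, 0, 11.2], [0, 0, 0], 20],
    [[0, 0, 11.2], [0, 0, 0], 20],
    [[0, 0, 11.2], [0, 0, 0], 20],
  ],
  squeeze=40,
)

```text
clock: 14.75
position: [0.5181, 0.0044, 0.0776]
tool_rot: [3.141, -0.002, 0.214]
force: [-1.0, 0.5, 6.1]
grip_width: 0.0437
finger_force: 40.0
```

Call:
move_arm(
  series=[
    [[0, 0, 0], [0, 0, -0.1], 20],
    [[0, 0, 0], [0, 0, -0.2], 20],
    [[0, 0, 0], [0, 0, -0.3], 20],
    [[0, 0, 0], [0, 0, -0.4], 20],
    [[0, 0, 0], [0, 0, -0.5], 20],
    [[0, 0, 0], [0, 0, -0.6], 20],
    [[0, 0, 0], [0, 0, -0.7], 20],
    [[0, 0, 0], [0, 0, -0.8], 20],
    [[0, 0, 0], [0, 0, -0.9], 20],
    [[0, 0, 0], [0, 0, -1.0], 20],
    [[0, 0, 0], [0, 0, -1.1], 20],
    [[0, 0, 0], [0, 0, -1.17], 20],
    [[0, 0, 0], [0, 0, -1.22], 20],
    [[0, 0, 0], [0, 0, -1.24], 20],
    [[0, 0, 0], [0, 0, -1.24], 20],
  ],
)

```text
clock: 16.0
position: [0.5184, 0.0042, 0.0776]
tool_rot: [3.139, -0.0, 1.455]
force: [0.9, 0.7, 7.5]
grip_width: 0.0438
finger_force: 40.4
```

Call:
move_arm(
  series=[
    [[0, 0, -0.5], [0, 0, 0], 20],
    [[0, 0, -1.0], [0, 0, 0], 20],
    [[0, 0, -1.5], [0, 0, 0], 20],
  ],
)

```text
clock: 16.25
position: [0.5174, 0.0042, 0.0922]
tool_rot: [3.141, 0.0, 1.454]
force: [0.2, 1.5, -3.3]
grip_width: 0.0435
finger_force: 41.4
```

Run:
```python
from h import *
print(go([.4376,.342,.185],1.735))
```

```text
([32.6, -11.9, -9.3], np.float64(-0.281))
```

Call:
move_arm(
  series=[
    [[0, 0, -4], [0, 0, 0], 20],
    [[0, 0, -8], [0, 0, 0], 20],
    [[3, -1, -9.3], [0, 0, -0.05], 20],
    [[32.6, -11.9, -9.3], [0, 0, -0.281], 20],
    [[32.6, -11.9, -9.3], [0, 0, -0.281], 20],
    [[32.6, -11.9, -9.3], [0, 0, -0.281], 20],
    [[32.6, -11.9, -9.3], [0, 0, -0.281], 20],
    [[32.6, -11.9, -9.3], [0, 0, -0.281], 20],
    [[32.6, -11.9, -9.3], [0, 0, -0.281], 20],
    [[32.6, -11.9, -9.3], [0, 0, -0.281], 20],
    [[32.6, -11.9, -9.3], [0, 0, -0.281], 20],
    [[32.6, -11.9, -9.3], [0, 0, -0.281], 20],
    [[32.6, -11.9, -9.3], [0, 0, -0.281], 20],
    [[32.6, -11.9, -9.3], [0, 0, -0.281], 20],
    [[32.6, -11.9, -9.3], [0, 0, -0.281], 20],
  ],
)

```text
clock: 17.5
position: [0.4378, 0.3406, 0.1845]
tool_rot: [3.141, 0.001, 1.733]
force: [0.1, 0.6, -2.2]
grip_width: 0.0437
finger_force: 43.4
```

Call:
move_arm(
  series=[
    [[0, 0, 4], [0, 0, 0], 20],
    [[0, 0, 8], [0, 0, 0], 20],
    [[0, 0, 11], [0, 0, 0], 20],
    [[0, 0, 13.2], [0, 0, 0], 20],
    [[0, 0, 14.3], [0, 0, 0], 20],
    [[0, 0, 14.6], [0, 0, 0], 20],
    [[0, 0, 14.8], [0, 0, 0], 20],
    [[0, 0, 14.8], [0, 0, 0], 20],
  ],
)

```text
clock: 18.17
position: [0.4379, 0.342, 0.0373]
tool_rot: [3.14, -0.001, 1.734]
force: [0.3, 0.5, -2.5]
grip_width: 0.0438
finger_force: 43.2
```

Call:
move_arm(
  series=[
    [[0, 0, 0], [0, 0, 0], 75],
    [[0, 0, 0], [0, 0, 0], 75],
    [[0, 0, 0], [0, 0, 0], 75],
    [[0, 0, 0], [0, 0, 0], 75],
    [[0, 0, -3], [0, 0, 0], 75],
    [[0, 0, -7], [0, 0, 0], 75],
    [[0, 0, -11], [0, 0, 0], 75],
    [[0, 0, -15], [0, 0, 0], 75],
    [[0, 0, -15], [0, 0, 0], 75],
  ],
)

```text
clock: 18.92
position: [0.439, 0.3442, 0.1934]
tool_rot: [3.134, -0.004, 1.735]
force: [1.7, 0.9, 0.4]
grip_width: 0.0641
finger_force: 0.0
```

Run:
```python
from h import *
p,d=bot.grab_frame("scene")
P,uv=cloud("scene",d,np.ones(d.shape,bool))
for c in ([.427,.406],[.4376,.342]):
    Q=P[(np.hypot(*(P[:,:2]-c).T)<.035)&(P[:,2]>.072)&(P[:,2]<.11)]; print('tray',len(Q),Q.mean(0),np.percentile(Q[:,2],95))
for c in ([.4985,.0985],[.540,-.0935]):
    Q=P[(np.hypot(*(P[:,:2]-c).T)<.04)&(P[:,2]>.1)&(P[:,2]<.14)]; print('post',len(Q),Q.mean(0))
print(go([.540,-.0935,.19],.9));
```

```text
tray 73 [0.42958948 0.39832807 0.08049662] 0.08503610035550684
tray 86 [0.44092873 0.33530273 0.08023164] 0.08452072640344786
post 83 [0.49921791 0.09699746 0.11579173]
post 107 [ 0.54162065 -0.09584724  0.11625582]
([-44.7, 2.9, 0.0], np.float64(0.834))
```

Call:
move_arm(
  series=[
    [[-8, 0.5, 0], [0, 0, 0.1], 50],
    [[-44.7, 2.9, 0], [0, 0, 0.834], 50],
    [[-44.7, 2.9, 0], [0, 0, 0.834], 50],
    [[-44.7, 2.9, 0], [0, 0, 0.834], 50],
    [[-44.7, 2.9, 0], [0, 0, 0.834], 50],
    [[-44.7, 2.9, 0], [0, 0, 0.834], 50],
    [[-44.7, 2.9, 0], [0, 0, 0.834], 50],
    [[-44.7, 2.9, 0], [0, 0, 0.834], 50],
    [[-44.7, 2.9, 0], [0, 0, 0.834], 50],
    [[-44.7, 2.9, 0], [0, 0, 0.834], 50],
    [[-44.7, 2.9, 0], [0, 0, 0.834], 50],
    [[-44.7, 2.9, 0], [0, 0, 0.834], 50],
    [[-44.7, 2.9, 0], [0, 0, 0.834], 50],
    [[-44.7, 2.9, 0], [0, 0, 0.834], 50],
    [[-44.7, 2.9, 0], [0, 0, 0.834], 50],
    [[-44.7, 2.9, 0], [0, 0, 0.834], 50],
  ],
)

```text
clock: 20.3
position: [0.5388, -0.0932, 0.1863]
tool_rot: [-3.141, -0.0, 0.903]
force: [0.3, -0.0, 0.3]
grip_width: 0.0428
finger_force: 0.0
```

Run:
```python
from h import *
print(bot.observe()['position'],go([.540,-.0940,.09],.9)); arc([0,0,0],.9,237.4,144.5,.9,.1,18)
```

```text
[ 0.53875967 -0.09321077  0.18627631] ([0.0, 0.1, 9.6], np.float64(0.003))
[[[-0.1, -1.3, -0.0], [0, 0, 0.044]], [[-0.0, -2.5, -0.0], [0, 0, 0.089]], [[0.1, -3.8, -0.0], [0, 0, 0.133]], [[0.4, -5.0, -0.0], [0, 0, 0.178]], [[0.8, -6.2, -0.0], [0, 0, 0.222]], [[1.3, -7.4, -0.0], [0, 0, 0.267]], [[1.8, -8.5, -0.0], [0, 0, 0.311]], [[2.5, -9.5, -0.0], [0, 0, 0.356]], [[3.3, -10.5, -0.0], [0, 0, 0.4]], [[4.2, -11.5, -0.0], [0, 0, 0.444]], [[5.1, -12.3, -0.0], [0, 0, 0.489]], [[6.1, -13.0, -0.0], [0, 0, 0.533]], [[7.2, -13.7, -0.0], [0, 0, 0.578]], [[8.3, -14.3, -0.0], [0, 0, 0.622]], [[9.5, -14.7, -0.0], [0, 0, 0.667]], [[10.7, -15.0, -0.0], [0, 0, 0.711]], [[12.0, -15.3, -0.0], [0, 0, 0.756]], [[13.2, -15.4, -0.0], [0, 0, 0.8]]]
```

Call:
move_arm(
  series=[
    [[0.1, 0.1, 4], [0, 0, 0], 50],
    [[0.1, 0.1, 7], [0, 0, 0], 50],
    [[0.1, 0.1, 9], [0, 0, 0], 50],
    [[0.1, 0.1, 9.7], [0, 0, 0], 50],
    [[0.1, 0.1, 9.7], [0, 0, 0], 50],
    [[0.1, 0.1, 9.7], [0, 0, 0], 0],
    [[0.1, 0.1, 9.7], [0, 0, 0], 0],
    [[0.1, 0.1, 9.7], [0, 0, 0], 0],
    [[0.1, 0.1, 9.7], [0, 0, 0], 0],
    [[0.1, 0.1, 9.7], [0, 0, 0], 0],
    [[0.1, 0.1, 9.7], [0, 0, 0], 0],
  ],
  squeeze=40,
)

```text
clock: 21.22
position: [0.5411, -0.0941, 0.0908]
tool_rot: [3.14, -0.001, 0.901]
force: [-2.0, 1.5, 8.3]
grip_width: 0.0146
finger_force: 39.2
```

Call:
move_arm(
  series=[
    [[-0.1, -1.3, 0], [0, 0, 0.044], 0],
    [[0, -2.5, 0], [0, 0, 0.089], 0],
    [[0.1, -3.8, 0], [0, 0, 0.133], 0],
    [[0.4, -5.0, 0], [0, 0, 0.178], 0],
    [[0.8, -6.2, 0], [0, 0, 0.222], 0],
    [[1.3, -7.4, 0], [0, 0, 0.267], 0],
    [[1.8, -8.5, 0], [0, 0, 0.311], 0],
    [[2.5, -9.5, 0], [0, 0, 0.356], 0],
    [[3.3, -10.5, 0], [0, 0, 0.4], 0],
    [[4.2, -11.5, 0], [0, 0, 0.444], 0],
    [[5.1, -12.3, 0], [0, 0, 0.489], 0],
    [[6.1, -13.0, 0], [0, 0, 0.533], 0],
    [[7.2, -13.7, 0], [0, 0, 0.578], 0],
    [[8.3, -14.3, 0], [0, 0, 0.622], 0],
    [[9.5, -14.7, 0], [0, 0, 0.667], 0],
    [[10.7, -15.0, 0], [0, 0, 0.711], 0],
    [[12.0, -15.3, 0], [0, 0, 0.756], 0],
    [[13.2, -15.4, 0], [0, 0, 0.8], 0],
    [[13.2, -15.4, 0], [0, 0, 0.8], 0],
  ],
)

```text
clock: 22.8
position: [0.5023, 0.1078, 0.0904]
tool_rot: [-3.14, -0.002, 0.1]
force: [-6.4, 6.8, 10.0]
grip_width: 0.0149
finger_force: 41.5
```

Call:
move_arm(
  series=[
    [[0, 0, 0], [0, 0, 0], 50],
    [[0, 0, 0], [0, 0, 0], 50],
    [[0, 0, 0], [0, 0, 0], 50],
    [[0, 0, -4], [0, 0, 0], 50],
    [[0, 0, -8], [0, 0, 0], 50],
    [[0, 0, -10], [0, 0, 0], 50],
    [[-4, 0, -10], [0, 0, 0], 50],
    [[-4, 0, -10], [0, 0, 0], 50],
  ],
)

```text
clock: 23.47
position: [0.4569, 0.0994, 0.1899]
tool_rot: [3.14, 0.002, 0.101]
force: [1.7, -0.3, 0.8]
grip_width: 0.0428
finger_force: 0.0
```

Run:
```python
from h import *
for n in("scene","top"):
    p,d=bot.grab_frame(n)
    P,uv=cloud(n,d,np.ones(d.shape,bool)); W=np.zeros(d.shape+(3,));W[uv[:,1],uv[:,0]]=P
    m=((W[...,2]>.1)&(W[...,2]<.145)&(W[...,0]>.45)&(W[...,0]<.62)&(abs(W[...,1])<.2)).astype(np.uint8)
    k,l,s,c=cv2.connectedComponentsWithStats(m)
    for i in range(1,k):
        if s[i,4]>8: Q=W[l==i]; print(n,s[i],np.round(Q.mean(0),4),'zmax %.3f'%Q[:,2].max())
    if n=="top": cv2.imwrite(f"pics/{n}4.png",cv2.resize(p[110:260,170:350][:,:,::-1],(720,600),interpolation=cv2.INTER_CUBIC))
o=bot.observe();print(o['position'],o['tool_rot'])
```

```text
scene [ 273  158   61   73 1073] [0.6027 0.0428 0.1367] zmax 0.140
scene [272 167   7  13  82] [0.5024 0.1018 0.1156] zmax 0.128
scene [251 186  23  19 299] [0.5207 0.0015 0.1148] zmax 0.128
scene [245 211   8  15 108] [ 0.5369 -0.0925  0.1157] zmax 0.128
top [ 192  189  115   20 1318] [0.6019 0.06   0.1385] zmax 0.144
top [250 220  13  18 179] [0.5164 0.0083 0.1213] zmax 0.132
top [289 220   6   6  30] [ 0.5342 -0.088   0.1265] zmax 0.132
[0.4611765  0.10026742 0.18995876] [ 3.14125544e+00 -8.86371770e-04  1.00428487e-01]
```

View pics/top4.png

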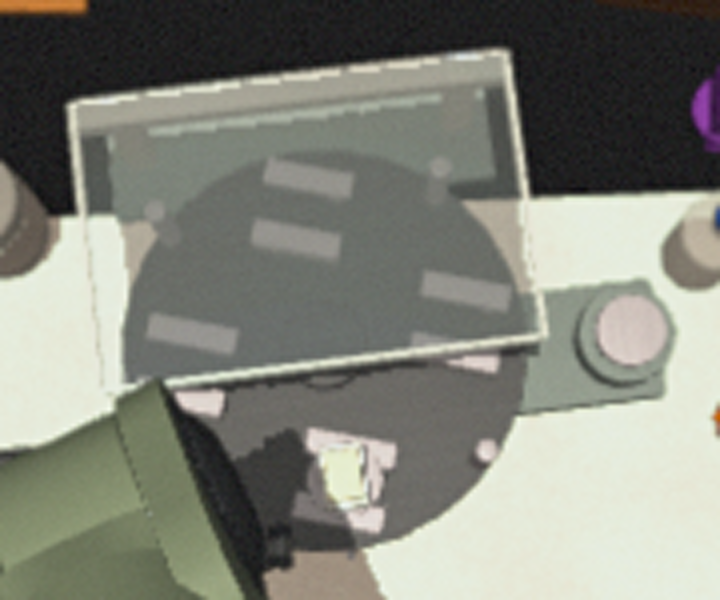

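The last chuck is in front at crop (345,475), long side radial. The rear, right and left sockets are empty. I grip at (0.5175, 0.007), yaw 0.175.

Run:
```python
from h import *
print(go([.5175,.007,.189],.175))
```

```text
([4.7, 9.8, 0.1], np.float64(-0.075))
```

Call:
move_arm(
  series=[
    [[1.5, 3, 0], [0, 0, -0.04], 70],
    [[3.5, 6.5, 0], [0, 0, -0.075], 70],
    [[4.7, 9.8, 0], [0, 0, -0.075], 70],
    [[4.7, 9.8, 0], [0, 0, -0.075], 70],
    [[4.7, 9.8, 0], [0, 0, -0.075], 70],
    [[4.7, 9.8, 0], [0, 0, -0.075], 70],
    [[4.7, 9.8, 0], [0, 0, -0.075], 70],
    [[4.7, 9.8, 0], [0, 0, -0.075], 70],
    [[4.7, 9.8, 4], [0, 0, -0.075], 70],
    [[4.7, 9.8, 7.5], [0, 0, -0.075], 70],
    [[4.7, 9.8, 10], [0, 0, -0.075], 70],
    [[4.7, 9.8, 11.2], [0, 0, -0.075], 70],
    [[4.7, 9.8, 11.2], [0, 0, -0.075], 70],
    [[4.7, 9.8, 11.2], [0, 0, -0.075], 15],
    [[4.7, 9.8, 11.2], [0, 0, -0.075], 15],
    [[4.7, 9.8, 11.2], [0, 0, -0.075], 15],
    [[4.7, 9.8, 11.2], [0, 0, -0.075], 15],
    [[4.7, 9.8, 11.2], [0, 0, -0.075], 15],
    [[4.7, 9.8, 11.2], [0, 0, -0.075], 15],
  ],
  squeeze=40,
)

```text
clock: 25.15
position: [0.519, 0.0084, 0.0786]
tool_rot: [3.142, -0.002, 0.176]
force: [-2.2, 1.4, 8.1]
grip_width: 0.0297
finger_force: 40.4
```

Call:
move_arm(
  series=[
    [[0, 0, 0], [0, 0, -0.1], 15],
    [[0, 0, 0], [0, 0, -0.2], 15],
    [[0, 0, 0], [0, 0, -0.3], 15],
    [[0, 0, 0], [0, 0, -0.4], 15],
    [[0, 0, 0], [0, 0, -0.5], 15],
    [[0, 0, 0], [0, 0, -0.6], 15],
    [[0, 0, 0], [0, 0, -0.7], 15],
    [[0, 0, 0], [0, 0, -0.8], 15],
    [[0, 0, 0], [0, 0, -0.9], 15],
    [[0, 0, 0], [0, 0, -1.0], 15],
    [[0, 0, 0], [0, 0, -1.1], 15],
    [[0, 0, 0], [0, 0, -1.17], 15],
    [[0, 0, 0], [0, 0, -1.22], 15],
    [[0, 0, 0], [0, 0, -1.24], 15],
    [[0, 0, 0], [0, 0, -1.24], 15],
  ],
)

```text
clock: 26.4
position: [0.5195, 0.0082, 0.0787]
tool_rot: [3.139, -0.001, 1.417]
force: [2.1, 0.8, 8.2]
grip_width: 0.0292
finger_force: 40.2
```

Call:
move_arm(
  series=[
    [[0, 0, -0.5], [0, 0, 0], 15],
    [[0, 0, -1.0], [0, 0, 0], 15],
    [[0, 0, -1.5], [0, 0, 0], 15],
  ],
)

```text
clock: 26.65
position: [0.5189, 0.0079, 0.0933]
tool_rot: [3.14, -0.0, 1.416]
force: [3.8, -0.0, -5.8]
grip_width: 0.0296
finger_force: 41.5
```

Run:
```python
from h import *
print(go([.448,.277,.187],1.735))
```

```text
([25.5, -11.2, -9.4], np.float64(-0.319))
```

Call:
move_arm(
  series=[
    [[0, 0, -1], [0, 0, 0], 15],
    [[0, 0, -4], [0, 0, 0], 15],
    [[0, 0, -8], [0, 0, 0], 15],
    [[0, 0, -9.4], [0, 0, -0.05], 15],
    [[3, -1, -9.4], [0, 0, -0.05], 15],
    [[25.5, -11.2, -9.4], [0, 0, -0.319], 15],
    [[25.5, -11.2, -9.4], [0, 0, -0.319], 15],
    [[25.5, -11.2, -9.4], [0, 0, -0.319], 15],
    [[25.5, -11.2, -9.4], [0, 0, -0.319], 15],
    [[25.5, -11.2, -9.4], [0, 0, -0.319], 15],
    [[25.5, -11.2, -9.4], [0, 0, -0.319], 15],
    [[25.5, -11.2, -9.4], [0, 0, -0.319], 15],
    [[25.5, -11.2, -9.4], [0, 0, -0.319], 15],
    [[25.5, -11.2, -9.4], [0, 0, -0.319], 15],
    [[25.5, -11.2, -9.4], [0, 0, -0.319], 15],
    [[25.5, -11.2, -9.4], [0, 0, -0.319], 15],
  ],
)

```text
clock: 27.98
position: [0.4475, 0.276, 0.1865]
tool_rot: [-3.142, 0.001, 1.733]
force: [0.7, 0.7, -3.0]
grip_width: 0.0294
finger_force: 42.0
```

Call:
move_arm(
  series=[
    [[0, 0, 4], [0, 0, 0], 15],
    [[0, 0, 8], [0, 0, 0], 15],
    [[0, 0, 11], [0, 0, 0], 15],
    [[0, 0, 13.2], [0, 0, 0], 15],
    [[0, 0, 14.3], [0, 0, 0], 15],
    [[0, 0, 14.7], [0, 0, 0], 15],
    [[0, 0, 14.9], [0, 0, 0], 15],
    [[0, 0, 14.9], [0, 0, 0], 15],
  ],
)

```text
clock: 28.65
position: [0.4476, 0.2775, 0.0382]
tool_rot: [3.141, -0.0, 1.734]
force: [0.3, -0.7, -3.7]
grip_width: 0.0298
finger_force: 41.8
```

Call:
move_arm(
  series=[
    [[0, 0, 0], [0, 0, 0], 60],
    [[0, 0, 0], [0, 0, 0], 60],
    [[0, 0, 0], [0, 0, 0], 60],
    [[0, 0, 0], [0, 0, 0], 60],
    [[0, 0, -3], [0, 0, 0], 60],
    [[0, 0, -7], [0, 0, 0], 60],
    [[0, 0, -11], [0, 0, 0], 60],
    [[0, 0, -15], [0, 0, 0], 60],
    [[0, 0, -20], [0, 0, 0], 60],
    [[0, 0, -20], [0, 0, 0], 60],
  ],
)

```text
clock: 29.48
position: [0.4483, 0.2789, 0.2435]
tool_rot: [3.135, -0.003, 1.735]
force: [0.6, 0.0, 0.9]
grip_width: 0.0511
finger_force: 0.0
```

Run:
```python
from h import *
p,d=bot.grab_frame("scene")
P,uv=cloud("scene",d,np.ones(d.shape,bool))
for c in ([.427,.406],[.4376,.342],[.448,.277]):
    Q=P[(np.hypot(*(P[:,:2]-c).T)<.035)&(P[:,2]>.072)&(P[:,2]<.11)]; print('tray',len(Q),Q.mean(0),np.percentile(Q[:,2],95))
for nm in("seater","pad","bearing_cover"): rpt("scene",d,nm,k=1)
p2,d=bot.grab_frame("top")
for nm in("seater","bearing_cover"): rpt("top",d,nm,k=1)
cv2.imwrite("pics/s5.png",cv2.resize(p[60:360,100:480,::-1],(760,600),interpolation=cv2.INTER_CUBIC))
np.savez("fin.npz",p=p2,d=d)
```

```text
tray 73 [0.42978228 0.39800174 0.08019165] 0.08457499910292945
tray 86 [0.44105839 0.33517286 0.08031108] 0.08506211800723751
tray 89 [0.45108239 0.2695652  0.08015583] 0.0838805699198413
seater 0.82 [ 96 281 138 339] 1416 ztop 0.112 topmid [ 0.406 -0.378  0.11 ] mean [ 0.408 -0.379  0.111] allmid [ 0.36  -0.345]
pad 0.65 [127 306 158 342] 785 ztop 0.004 topmid [ 0.434 -0.349  0.013] mean [ 0.442 -0.345  0.002] allmid [ 0.434 -0.349]
bearing_cover 0.91 [250 270 277 289] 446 ztop 0.077 topmid [ 0.626 -0.195  0.075] mean [ 0.627 -0.198  0.075] allmid [ 0.626 -0.195]
seater 0.94 [375 261 401 278] 410 ztop 0.115 topmid [ 0.407 -0.375  0.113] mean [ 0.406 -0.375  0.113] allmid [ 0.407 -0.373]
bearing_cover 0.65 [201 198 303 247] 3574 ztop 0.066 topmid [0.55  0.029 0.096] mean [0.538 0.029 0.072] allmid [0.543 0.024]
```

View pics/s5.png

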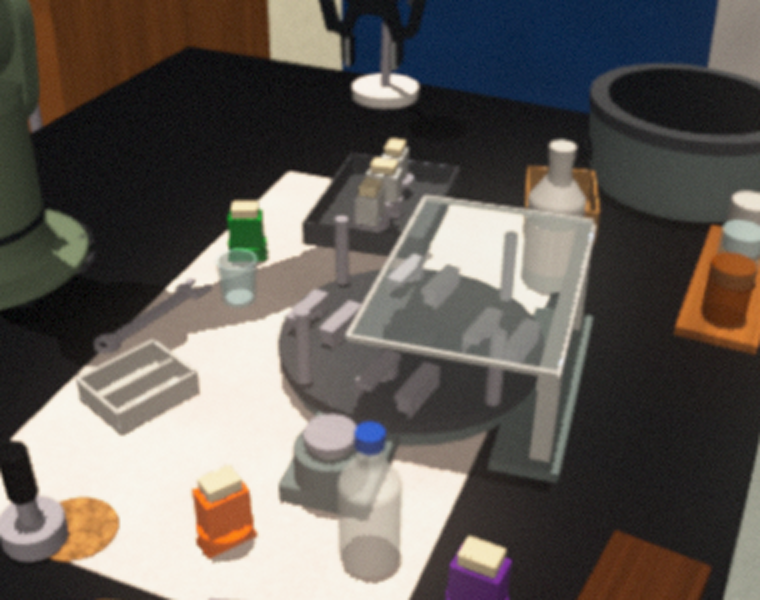

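All three chucks stand upright in the tray at (395,160), (383,180) and (370,205), and the turret is empty. The seater has been knocked to (35,520), about 35 mm off its pad at (80,525). I'll fix the pad centre and the seater pose.

Run:
```python
from h import *
from scipy.optimize import least_squares
z=np.load("fin.npz");p,d=z['p'],z['d']
h=cv2.cvtColor(p,cv2.COLOR_RGB2HSV); m=((h[...,0]>8)&(h[...,0]<25)&(h[...,1]>90)).astype(np.uint8)
b=np.zeros_like(m); u,v=proj("top",[[.43,-.35,.003]])[0]; cv2.circle(b,(int(u),int(v)),24,1,-1); m&=b
cn=np.vstack(cv2.findContours(m,0,1)[0])[:,0]; W=plane("top",cn,.003)[:,:2]
f=least_squares(lambda x:np.hypot(*(W-x).T)-.042,[.43,-.35],loss='soft_l1',f_scale=.002); print('pad',f.x,m.sum(),np.round(f.fun,3))
P,uv=cloud("top",d,np.ones(d.shape,bool)); q=np.hypot(*(P[:,:2]-[.406,-.375]).T)<.05
for a,c in((.1,.12),(.018,.034)):
    Q=P[q&(P[:,2]>a)&(P[:,2]<c)]; print(a,len(Q),Q.mean(0),(Q.min(0)+Q.max(0))/2,Q[:,2].std(), np.linalg.lstsq(np.c_[Q[:,:2],np.ones(len(Q))],Q[:,2],rcond=None)[0])
print(go([.406,-.375,.24],0.9))
z=np.load("scene1.npz"); h=cv2.cvtColor(z['p'],cv2.COLOR_RGB2HSV)
```

```text
pad [ 0.4319838  -0.34871524] 421 [ 0.015 -0.001 -0.003 -0.002 -0.001 -0.003 -0.001 -0.002 -0.002 -0.002
 -0.001 -0.003 -0.001 -0.002 -0.    -0.001 -0.001 -0.002 -0.002 -0.001
 -0.001 -0.    -0.002 -0.001 -0.002 -0.001 -0.001 -0.002 -0.001 -0.001
 -0.002 -0.001 -0.002 -0.003 -0.004 -0.004 -0.007 -0.01  -0.013 -0.016
 -0.019 -0.022 -0.025 -0.028 -0.031 -0.034 -0.035 -0.033 -0.03  -0.026
 -0.023 -0.019 -0.016 -0.013 -0.01  -0.007 -0.004 -0.001 -0.001  0.
  0.001 -0.    -0.003 -0.004 -0.004 -0.004 -0.004 -0.003 -0.004 -0.002
 -0.003 -0.004 -0.001 -0.001 -0.001]
0.1 90 [ 0.40600724 -0.37380277  0.11208583] [ 0.40657601 -0.37529519  0.10874474] 0.003576983515492998 [-0.05307174 -0.13063925  0.08480003]
0.018 246 [ 0.40727549 -0.36785591  0.02760571] [ 0.40738046 -0.37336285  0.02603162] 0.002874152601586486 [-0.01224471 -0.01714182  0.02628696]
([-63.7, -14.7, -0.4], np.float64(0.835))
```

Call:
move_arm(
  series=[
    [[-8, 2, 0], [0, 0, 0.1], 75],
    [[-30, -4, 0], [0, 0, 0.5], 75],
    [[-30, -4, 0], [0, 0, 0.5], 75],
    [[-30, -4, 0], [0, 0, 0.5], 75],
    [[-30, -4, 0], [0, 0, 0.5], 75],
    [[-30, -4, 0], [0, 0, 0.5], 75],
    [[-63.7, -14.7, 0], [0, 0, 0.835], 75],
    [[-63.7, -14.7, 0], [0, 0, 0.835], 75],
    [[-63.7, -14.7, 0], [0, 0, 0.835], 75],
    [[-63.7, -14.7, 0], [0, 0, 0.835], 75],
    [[-63.7, -14.7, 0], [0, 0, 0.835], 75],
    [[-63.7, -14.7, 0], [0, 0, 0.835], 75],
    [[-63.7, -14.7, 0], [0, 0, 0.835], 75],
    [[-63.7, -14.7, 0], [0, 0, 0.835], 75],
    [[-63.7, -14.7, 0], [0, 0, 0.835], 75],
    [[-63.7, -14.7, 0], [0, 0, 0.835], 75],
    [[-63.7, -14.7, 0], [0, 0, 0.835], 75],
    [[-63.7, -14.7, 0], [0, 0, 0.835], 75],
    [[-63.7, -14.7, 0], [0, 0, 0.835], 75],
    [[-63.7, -14.7, 0], [0, 0, 0.835], 75],
  ],
)

```text
clock: 31.5
position: [0.4064, -0.3739, 0.2369]
tool_rot: [-3.141, -0.0, 0.901]
force: [0.1, 0.0, 0.7]
grip_width: 0.064
finger_force: 0.0
```

Run:
```python
from h import *
print(bot.observe()['position'],go([.4065,-.375,.063],.9))
```

```text
[ 0.40636931 -0.37391582  0.23691941] ([-0.1, 0.1, 17.4], np.float64(0.001))
```

Call:
move_arm(
  series=[
    [[0, 0.1, 4], [0, 0, 0], 75],
    [[0, 0.1, 8], [0, 0, 0], 75],
    [[0, 0.1, 12], [0, 0, 0], 75],
    [[0, 0.1, 15], [0, 0, 0], 75],
    [[0, 0.1, 17], [0, 0, 0], 75],
    [[0, 0.1, 17.4], [0, 0, 0], 75],
    [[0, 0.1, 17.4], [0, 0, 0], 75],
    [[0, 0.1, 17.4], [0, 0, 0], 15],
    [[0, 0.1, 17.4], [0, 0, 0], 15],
    [[0, 0.1, 17.4], [0, 0, 0], 15],
    [[0, 0.1, 17.4], [0, 0, 0], 15],
    [[0, 0.1, 17.4], [0, 0, 0], 15],
    [[0, 0.1, 17.4], [0, 0, 0], 15],
    [[0, 0.1, 17.4], [0, 0, 0], 15],
  ],
  squeeze=100,
)

```text
clock: 32.67
position: [0.4072, -0.3762, 0.065]
tool_rot: [3.14, 0.0, 0.9]
force: [-2.4, 2.3, 12.2]
grip_width: 0.0284
finger_force: 97.3
```

Call:
move_arm(
  series=[
    [[0, 0, -2], [0, 0, 0], 15],
    [[0, 0, -6], [0, 0, 0], 15],
    [[0, 0, -10], [0, 0, 0], 15],
    [[0, 0, -14], [0, 0, 0], 15],
    [[0, 0, -15], [0, 0, 0], 15],
    [[0, 0, -15], [0, 0, 0], 15],
    [[0, 0, -15], [0, 0, 0], 15],
  ],
)

```text
clock: 33.25
position: [0.4064, -0.3757, 0.2131]
tool_rot: [3.141, 0.0, 0.899]
force: [-0.5, 0.2, -5.3]
grip_width: 0.0283
finger_force: 100.5
```

Run:
```python
from h import *
o=bot.observe(); print(o['position'],o['tool_rot'],o['force'],o['moment'])
p,d=bot.grab_frame("scene"); rpt("scene",d,"seater",k=1)
for r in bot.trace("scene","seater")[:1]:
    P,_=cloud("scene",d,r['mask']); Q=P[np.hypot(*(P[:,:2]-o['position'][:2]).T)<.06]
    zb=Q[:,2].min(); print('bottom',np.percentile(Q[:,2],2))
    for a in np.arange(.06,.26,.012):
        S=Q[(Q[:,2]>a)&(Q[:,2]<a+.012)]
        if len(S)>8: print(round(a,3),len(S),np.round(S.mean(0),4),np.round(np.ptp(S,axis=0),3))
cv2.imwrite("pics/s6.png",cv2.resize(p[180:360,80:280,::-1],(660,594),interpolation=cv2.INTER_CUBIC))
print(go([.626,-.194,.23],.9))
```

```text
[ 0.40638866 -0.3757284   0.21309694] [3.14124092e+00 3.87453437e-04 8.99458437e-01] [-0.46039164  0.23050572 -5.29712607] [ 0.0404205  -0.00031736 -0.01192297]
seater 0.7 [ 77 220 120 278] 1097 ztop 0.199 topmid [ 0.406 -0.383  0.226] mean [ 0.407 -0.386  0.21 ] allmid [ 0.405 -0.377]
bottom 0.15234612774804693
0.144 88 [ 0.423  -0.3927  0.1535] [0.044 0.054 0.006]
0.156 206 [ 0.424  -0.3923  0.1621] [0.044 0.055 0.012]
0.168 633 [ 0.4111 -0.3821  0.1742] [0.064 0.064 0.012]
0.18 72 [ 0.4101 -0.3814  0.1859] [0.017 0.019 0.012]
0.192 62 [ 0.4104 -0.3817  0.1972] [0.015 0.016 0.011]
0.204 10 [ 0.4045 -0.3901  0.2113] [0.015 0.013 0.011]
0.216 14 [ 0.4017 -0.3914  0.2216] [0.008 0.002 0.011]
([27.9, 6.0, -1.8], np.float64(-0.0))
```

View pics/s6.png

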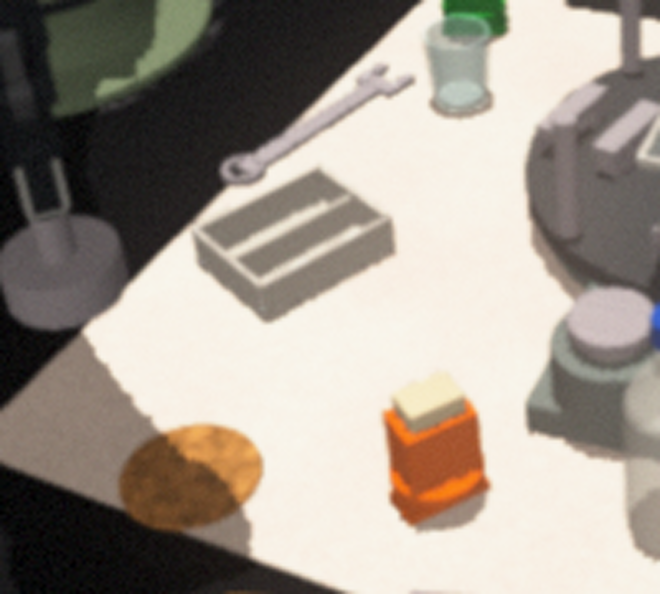

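The seater hangs straight in the gripper at (60,250) and the pad at (190,475) is clear. Now over the cover.

Call:
move_arm(
  series=[
    [[4, 1, -1.8], [0, 0, 0], 15],
    [[8, 1.8, -1.8], [0, 0, 0], 15],
    [[12, 2.6, -1.8], [0, 0, 0], 15],
    [[16, 3.4, -1.8], [0, 0, 0], 15],
    [[20, 4.3, -1.8], [0, 0, 0], 15],
    [[23.5, 5.1, -1.8], [0, 0, 0], 15],
    [[26, 5.6, -1.8], [0, 0, 0], 15],
    [[27.4, 5.9, -1.8], [0, 0, 0], 15],
    [[27.9, 6.0, -1.8], [0, 0, 0], 15],
    [[27.9, 6.0, -1.8], [0, 0, 0], 15],
    [[27.9, 6.0, 1], [0, 0, 0], 15],
    [[27.9, 6.0, 4], [0, 0, 0], 15],
    [[27.9, 6.0, 5.3], [0, 0, 0], 15],
    [[27.9, 6.0, 5.8], [0, 0, 0], 15],
    [[27.9, 6.0, 5.8], [0, 0, 0], 15],
  ],
)

```text
clock: 34.65
position: [0.6264, -0.1954, 0.1545]
tool_rot: [-3.14, 0.001, 0.899]
force: [-0.8, -0.6, -4.1]
grip_width: 0.0283
finger_force: 100.3
```

Run:
```python
from h import *
o=bot.observe(); print(o['position'],o['tool_rot'],o['force'])
p,d=bot.grab_frame("scene")
from scipy.optimize import least_squares
P,uv=cloud("scene",d,np.ones(d.shape,bool)); Q=P[np.hypot(*(P[:,:2]-o['position'][:2]).T)<.06]
for nm,a,b,r in(("footside",.094,.110,.032),("cover",.070,.083,.026),("housing",.045,.057,.036)):
    S=Q[(Q[:,2]>a)&(Q[:,2]<b)]
    f=least_squares(lambda x:np.hypot(*(S[:,:2]-x).T)-r,o['position'][:2]+[-.01,.02],loss='soft_l1',f_scale=.002); print(nm,len(S),f.x,np.median(abs(f.fun)),S[:,2].min(),S[:,2].max())
cv2.imwrite("pics/s7.png",cv2.resize(p[180:320,200:340,::-1],(595,595),interpolation=cv2.INTER_CUBIC))
```

```text
[ 0.6263665  -0.19535372  0.15452692] [-3.13993554e+00  9.97444675e-04  8.98723971e-01] [-0.83471927 -0.55364357 -4.08291628]
footside 231 [ 0.62424563 -0.19563504] 0.0005483183506219055 0.09403319117428799 0.10994252914575317
cover 150 [ 0.62415188 -0.1917857 ] 0.002041944216219867 0.07013222237726942 0.07881426082414827
housing 151 [ 0.62754047 -0.25896965] 0.005226698775430683 0.04504392923825218 0.05696827033646399
```

View pics/s7.png

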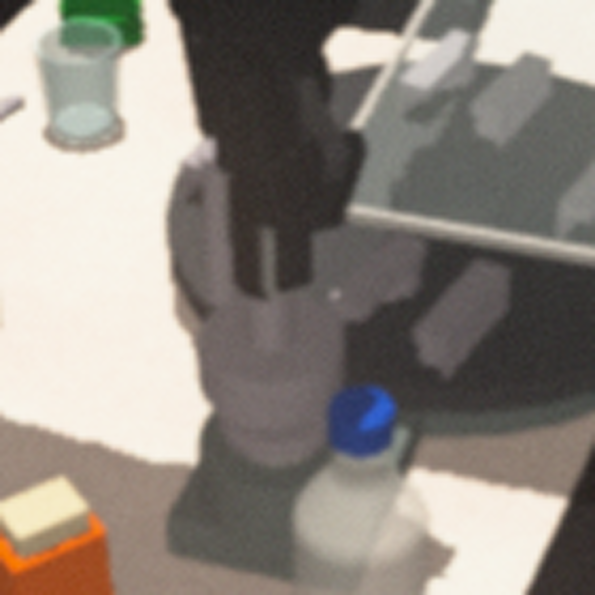

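The foot is centred over the cover to about 4 mm. I shift it 2.5 mm in y and press.

Call:
move_arm(
  series=[
    [[0.2, -0.1, 0.5], [0, 0, 0], 15],
    [[0.2, -0.1, 0.9], [0, 0, 0], 15],
    [[0.2, -0.1, 1.2], [0, 0, 0], 15],
    [[0.2, -0.1, 1.5], [0, 0, 0], 15],
    [[0.2, -0.1, 1.7], [0, 0, 0], 15],
    [[0.2, -0.1, 1.9], [0, 0, 0], 15],
    [[0.2, -0.1, 2.1], [0, 0, 0], 15],
    [[0.2, -0.1, 2.2], [0, 0, 0], 15],
    [[0.2, -0.1, 2.2], [0, 0, 0], 15],
  ],
)

```text
clock: 35.45
position: [0.6278, -0.1924, 0.1332]
tool_rot: [3.141, -0.0, 0.9]
force: [-0.1, 1.1, -1.1]
grip_width: 0.0282
finger_force: 100.7
```

Call:
move_arm(
  series=[
    [[0, 0, 0.1], [0, 0, 0], 15],
    [[0, 0, 0.2], [0, 0, 0], 15],
    [[0, 0, 0.3], [0, 0, 0], 15],
    [[0, 0, 0.4], [0, 0, 0], 15],
    [[0, 0, 0.4], [0, 0, 0], 15],
  ],
)

```text
clock: 35.87
position: [0.6283, -0.1921, 0.1317]
tool_rot: [3.14, -0.001, 0.9]
force: [-11.0, 3.9, 32.2]
grip_width: 0.0282
finger_force: 105.0
```

Run:
```python
from h import *
from scipy.optimize import least_squares
o=bot.observe(); print(o['position'],o['force'])
p,d=bot.grab_frame("scene")
P,uv=cloud("scene",d,np.ones(d.shape,bool)); Q=P[np.hypot(*(P[:,:2]-[.626,-.193]).T)<.05]
S=Q[(Q[:,2]>.075)&(Q[:,2]<.09)]
f=least_squares(lambda x:np.hypot(*(S[:,:2]-x).T)-.032,[.615,-.175],loss='soft_l1',f_scale=.002); print(f.x,np.median(abs(f.fun)))
print(np.histogram(Q[:,2],np.arange(.056,.12,.004)))
```

```text
[ 0.62830938 -0.19209588  0.13165075] [-11.00546426   3.87189166  32.17743871]
[ 0.62574088 -0.19301843] 0.0006968650963225104
(array([179,  28,   6,  35,  44,  50,  44,  50, 122, 389,  20,  14,  18,
        19,  20]), array([0.056, 0.06 , 0.064, 0.068, 0.072, 0.076, 0.08 , 0.084, 0.088,
       0.092, 0.096, 0.1  , 0.104, 0.108, 0.112, 0.116]))
```

Call:
move_arm(
  series=[
    [[0, 0, 0], [0, 0, 0], 15],
    [[0, 0, 0], [0, 0, 0], 15],
    [[0, 0, -0.5], [0, 0, 0], 15],
    [[0, 0, -1.5], [0, 0, 0], 15],
    [[0, 0, -4], [0, 0, 0], 15],
    [[0, 0, -8], [0, 0, 0], 15],
    [[0, 0, -10], [0, 0, 0], 15],
    [[0, 0, -10], [0, 0, 0], 15],
  ],
)

```text
clock: 36.58
position: [0.6296, -0.1928, 0.2344]
tool_rot: [3.135, -0.003, 0.899]
force: [0.7, -0.7, -4.6]
grip_width: 0.0285
finger_force: 100.7
```

Run:
```python
from h import *
print(bot.observe()['position'],go([.433,-.348,.228],.9))
```

```text
[ 0.62961044 -0.19278915  0.23444128] ([-24.4, -5.7, 0.6], np.float64(-0.001))
```

Call:
move_arm(
  series=[
    [[-3, -0.7, 0], [0, 0, 0], 15],
    [[-7, -1.6, 0], [0, 0, 0], 15],
    [[-11, -2.6, 0], [0, 0, 0], 15],
    [[-15, -3.5, 0], [0, 0, 0], 15],
    [[-19, -4.5, 0], [0, 0, 0], 15],
    [[-22, -5.2, 0], [0, 0, 0], 15],
    [[-23.8, -5.6, 0], [0, 0, 0], 15],
    [[-24.3, -5.7, 0], [0, 0, 0], 15],
    [[-24.3, -5.7, 0], [0, 0, 0], 15],
    [[-24.3, -5.7, 0], [0, 0, 0], 15],
    [[-24.3, -5.7, 0], [0, 0, 0], 15],
  ],
)

```text
clock: 37.5
position: [0.4329, -0.3462, 0.229]
tool_rot: [-3.141, -0.001, 0.901]
force: [0.5, 0.4, -4.1]
grip_width: 0.0285
finger_force: 100.7
```

Run:
```python
from h import *
print(bot.observe()['position'],go([.433,-.348,.066],.9))
p,d=bot.grab_frame("scene"); rpt("scene",d,"bearing_cover",k=2)
P,uv=cloud("scene",d,np.ones(d.shape,bool)); Q=P[np.hypot(*(P[:,:2]-[.625,-.193]).T)<.02]; print('cover z',np.median(Q[:,2]),np.percentile(Q[:,2],[5,95]))
z=np.load("scene1.npz")['d']; P,uv=cloud("scene",z,np.ones(z.shape,bool)); Q=P[np.hypot(*(P[:,:2]-[.625,-.193]).T)<.02]; print('before',np.median(Q[:,2]))
```

```text
[ 0.43290816 -0.34620444  0.2290178 ] ([-0.1, 0.1, 16.3], np.float64(0.001))
bearing_cover 0.75 [251 270 281 291] 482 ztop 0.070 topmid [ 0.644 -0.218  0.104] mean [ 0.627 -0.198  0.069] allmid [ 0.624 -0.192]
bearing_cover 0.18 [277 149 295 174] 365 ztop 0.083 topmid [0.448 0.272 0.081] mean [0.45  0.271 0.082] allmid [0.421 0.337]
cover z 0.06842956029217052 [0.06670228 0.07016205]
before 0.07557039150020277
```

The cover has dropped about 7 mm and met the hard stop, so it is home. Now the seater goes back on the pad.

Call:
move_arm(
  series=[
    [[-0.1, 0.1, 4], [0, 0, 0], 15],
    [[-0.1, 0.1, 8], [0, 0, 0], 15],
    [[-0.1, 0.1, 12], [0, 0, 0], 15],
    [[-0.1, 0.1, 14.5], [0, 0, 0], 15],
    [[-0.1, 0.1, 15.7], [0, 0, 0], 15],
    [[-0.1, 0.1, 16.1], [0, 0, 0], 15],
    [[-0.1, 0.1, 16.3], [0, 0, 0], 15],
    [[-0.1, 0.1, 16.3], [0, 0, 0], 15],
  ],
)

```text
clock: 38.27
position: [0.433, -0.3489, 0.0674]
tool_rot: [3.14, -0.0, 0.9]
force: [-1.0, 0.0, -5.0]
grip_width: 0.0282
finger_force: 100.5
```

Call:
move_arm(
  series=[
    [[0, 0, 0.1], [0, 0, 0], 15],
    [[0, 0, 0.2], [0, 0, 0], 15],
    [[0, 0, 0.2], [0, 0, 0], 15],
  ],
)

```text
clock: 38.52
position: [0.4327, -0.349, 0.0652]
tool_rot: [3.14, -0.0, 0.9]
force: [0.2, 0.4, -0.5]
grip_width: 0.0279
finger_force: 101.1
```

Contact made. I release and retreat.

Call:
move_arm(
  series=[
    [[0, 0, 0], [0, 0, 0], 25],
    [[0, 0, 0], [0, 0, 0], 40],
    [[0, 0, 0], [0, 0, 0], 65],
    [[0, 0, 0], [0, 0, 0], 65],
    [[0, 0, 0], [0, 0, 0], 65],
    [[0, 0, -2], [0, 0, 0], 65],
    [[0, 0, -6], [0, 0, 0], 65],
    [[0, 0, -10], [0, 0, 0], 65],
    [[0, 0, -14], [0, 0, 0], 65],
    [[0, 0, -18], [0, 0, 0], 65],
    [[0, 0, -18], [0, 0, 0], 65],
    [[0, 0, -18], [0, 0, 0], 65],
  ],
)

```text
clock: 39.52
position: [0.4328, -0.3492, 0.2465]
tool_rot: [3.138, 0.0, 0.899]
force: [-1.1, -0.1, -1.2]
grip_width: 0.0556
finger_force: 0.0
```

Run:
```python
from h import *
p,d=bot.grab_frame("scene"); rpt("scene",d,"seater",k=1)
P,uv=cloud("scene",d,np.ones(d.shape,bool))
for c in ([.427,.406],[.4376,.342],[.448,.277]):
    Q=P[(np.hypot(*(P[:,:2]-c).T)<.035)&(P[:,2]>.072)&(P[:,2]<.11)]; print('tray',len(Q),Q.mean(0))
cv2.imwrite("pics/s8.png",cv2.resize(p[60:360,100:480,::-1],(760,600),interpolation=cv2.INTER_CUBIC))
print(bot.observe()['force'],bot.observe()['position'])
```

```text
seater 0.62 [119 276 158 336] 1422 ztop 0.111 topmid [ 0.432 -0.35   0.11 ] mean [ 0.433 -0.353  0.111] allmid [ 0.388 -0.312]
tray 73 [0.42978794 0.39816747 0.08064237]
tray 90 [0.44093266 0.33494875 0.07992004]
tray 90 [0.45108933 0.26944718 0.08003645]
[-0.50036929  0.28629926 -0.70650592] [ 0.43179633 -0.34851754  0.24384746]
```

View pics/s8.png

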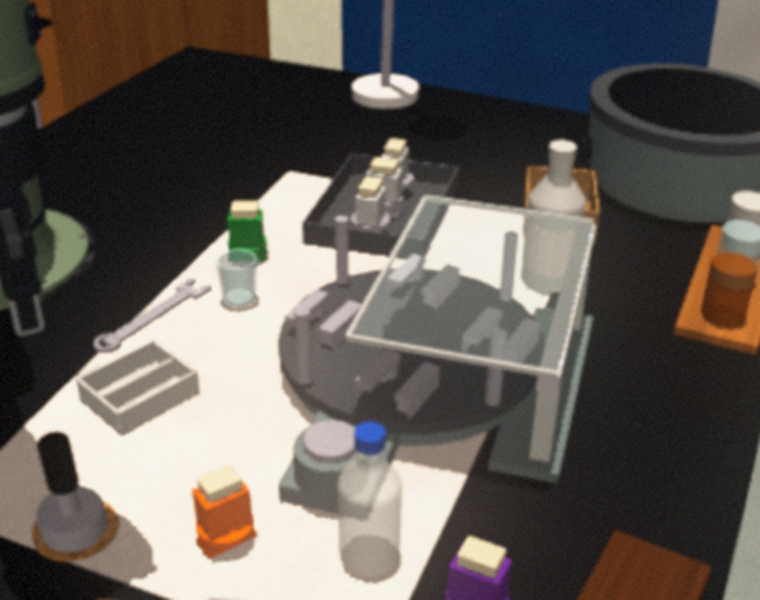

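The seater stands centred on its pad at (75,520), the cover at (330,440) is down, and the three chucks stand in the tray near (383,180). The gripper is clear of everything, so I hand the job in.

```bash
python3 -c "
from workcell import bot
print(bot.job_done())"
```

```text
the job is handed in; nothing more can be done
None
```

I handed the job in after about 40 s of the 210 s: all three mounted chucks stand upright in the tray, the bearing cover is pressed to its stop, and the seating tool (which had been knocked aside) is back upright in the middle of its cork pad; no verdict came back.

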